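# Part off a stacking bin with its divider and tip a pan of relays into the right half

### The arm

A 6-joint arm with a two-finger parallel gripper is mounted at the origin on the work surface; the furniture and walls round the work are solid. World frame = base frame: x ahead of the robot, y to its left, z up, the work surface at z = 0. Lengths are in mm, angles in degrees, forces in N, time in s.
With the tool pointing down it reaches from about 325 to 850 mm from the base axis. Payload 4.4 kg.
Tool frame: the origin (TCP) lies on the front face of the gripper's body, between the roots of the fingers; the fingertips stand 97 mm ahead of it and the grasp point (between the pads) lies 78 mm ahead of it; z points along the fingers, y is the line along which they close (so a half turn about z gives the same grasp; the last joint's range is limited). The gripper opens to 94 mm and grips with 3 to 60 N. Pads are 16 mm wide; open, the fingers measure 119 mm over their backs; the gripper's body (75 mm by 177 mm) begins 78 mm behind the grasp point.
Start: joints at [-78.065, 11.837, 88.321, -0, 79.842, -8.623], TCP at [201.9, -538.391, 302.647] pointing down, gripper open.
Joint ranges: [-156.59, 156.59], [-49.26, 127.26], [12.9, 141.05], [-63.56, 243.56], [4.71, 150.69], [-161.64, 161.64]. Speed limits (degrees/s): [159.86, 159.86, 180, 180, 180, 180].

### API

Orientations are given as a 3x3 rotation matrix whose columns are the frame's x, y, z axes.
In Python, from station import readout, imaging, job gives the robot as it stands.
- The arm moves only by the shell command python3 -m handwheel 'ROWS'. ROWS is text: rows parted by semicolons, each of 5 numbers parted by spaces: the shift along the world's x, y, z in mm, then the turn about the world's z in rad, then the finger opening in mm, from 0 to 94. In form: x y z turn grip; .... A call has 1 to 8 rows; each row is the pose to reach, as a shift and turn from the pose commanded when the call began; what a row does not reach only later rows make up. A row lasts 1/12 s, in which the tool goes at most 41.7 mm and 7.16 degrees, less where a joint would pass 70% of its speed; a pose out of reach is approached as far as the arm can. A call with a gripper value outside its range is refused whole. The fingers move at their own pace and stop on an object; the grip force is fixed at half the most. Time passes only in rows, so rows that repeat a pose let the fingers close. It gives the time, the measured TCP pose, the force, the opening and the grip force at its end, in the units of the state.
- readout.get_obs(): the state, without advancing time (a new reading comes with each control period).
- imaging.snapshot(name): name is "scene" or "top"; returns a dict with "image" (420x560x3 uint8, red, green, blue), "depth" (420x560 float32, mm along the optical axis (not along the pixel's ray), 0 where there is no reading), "vertical_fov" (degrees; the focal length in pixels is half the picture's height over the tangent of half this angle, whatever the lens; pixels are square), "cx", "cy" (the principal point, pixels), "origin" and "orientation" of the camera in the world. Camera axes: x right, y up, looking along -z (the intrinsics and any distortion apply to the point x, -y, -z); pixel columns grow to the right and rows downward; lengths in mm; the calibration is good to about 2 mm. A picture is of the moment at which its call begins.
- job.finish_job(): hands the job in; it is judged then, once.
The state is a dict: "time": time; "joint_positions": joint angles; "dq": joint speeds; "effort": joint torques, N m; "tool_pos": TCP position; "ee_rot": TCP orientation; "contact_force": force on the tool from outside, world axes, zero at the start; "wrist_torque": the same for the moment, N m; "opening": finger opening in mm; "gripper_force": force on a finger pad.
Only numpy, scipy, OpenCV 4.12 (cv2) and the standard library are available. Lean on these libraries where they do the work, as an engineer would, in place of code of your own. Each camera call takes 0.05 s, during which the arm holds its last target. There are 200 camera calls.

### The job

One relay and one spark plug are left at the two ends of the blue bin. Take the yellow divider out of the wooden rack and slide it fully down into the bin's slots so that it parts them, then pick up the metal pan by its sloping black grip and tip all its relays into the relay's half of the bin, none in with the spark plug. Set the empty pan back on the bench, upright, and do not disturb the jar, the multimeter and the ignition coil.

Things in the scene. Friction and masses are not known exactly. Their poses are not given: they have to be found in the camera images.
- bin: blue plastic stacking bin, fixed, open on top: 220 (its x) x 130 (its y) x 75 mm high, walls and floor 4 mm. Origin: centre of its underside, z up. The front (-x) wall and the nearest 26 mm of the side walls are only 52 mm high; a blank label is on the front. Slots in the side walls take a divider in the plane x = 0, which leaves two halves (x > 0, x < 0), each about 104 x 122 mm inside
- bin_slot_top (a point): middle between the mouths of the bin's two slots, at rim height (75 mm above the bin's origin), axes as the bin. The slots are upright, one inside each long side wall, 122 mm apart at their bottoms, each between two ribs 7 mm deep (y 55 to 62); 7 mm wide, flared to about 18 mm at the mouth, open down to the bin's floor
- divider: loose yellow plastic divider, 60 g: plate 4 mm thick (its x), 120 long (y), 66 high (z), with a grip on the middle of its upper edge, 9 thick (x), 44 long (y), z = 66 to 96. Origin: middle of its lower edge. It starts upright, 24 mm deep in the rack's slot nearest the robot, lower edge 10 mm above the bench. Either way round fits the bin; seated, its origin is 4 mm above the bin's
- divider_grip (a point): point on the divider's grip, 85 mm above its lower edge, the place to take it with the fingers closing across the 9 mm (divider's x); axes as the divider
- rack: wooden slotted rack, fixed, 110 (its x) x 112 (its y) x 34 mm high, origin at the centre of its underside, z up; slots 7 mm wide run along its y at x = -30, 0 and +30 mm. The yellow divider stands in the one at x = -30, a grey one of the same size is fixed in the one at x = +30
- pan: loose aluminium parts pan, 160 g, floor 124 (its x) x 88 (y) x 3 mm, side and back walls 26 high, open at the nose (-x end, which points roughly along world -y). Origin: centre of its underside. At the back a black grip, 46 wide (y), 11 thick, leans back 30 degrees from upright, from (x 74, z 27) to (x 97, z 67). It holds five relays of 34 g, which slide at 25 to 37 degrees of tilt
- pan_grip (a point): point in the middle of the pan's grip, at x = 86.5, y = 0, z = 49 mm in the pan's frame; axes as the pan. Take it with the tool tilted 30 degrees, in line with the grip (pointing down and towards the nose), the fingers closing across its 11 mm
- pan_lip (a point): middle of the pan's open edge at the nose, on the upper side of the floor: x = -62, z = 3 mm in the pan's frame; axes as the pan
- relay_p1: loose black relay cube with a white top, 34 g, in the pan at the start: 34 (its x, with short blades at +x) x 28 x 26 mm high, origin at the centre of its underside as it stands then
- relay_p2: loose black relay cube with a white top, 34 g, in the pan at the start: 34 (its x, with short blades at +x) x 28 x 26 mm high, origin at the centre of its underside as it stands then
- relay_p3: loose black relay cube with a white top, 34 g, in the pan at the start: 34 (its x, with short blades at +x) x 28 x 26 mm high, origin at the centre of its underside as it stands then
- relay_p4: loose black relay cube with a white top, 34 g, in the pan at the start: 34 (its x, with short blades at +x) x 28 x 26 mm high, origin at the centre of its underside as it stands then
- relay_p5: loose black relay cube with a white top, 34 g, in the pan at the start: 34 (its x, with short blades at +x) x 28 x 26 mm high, origin at the centre of its underside as it stands then
- relay_bin: the one relay of the same kind (34 x 28 x 26 mm, origin at the centre of its underside) left in the bin: its end of the bin is where the relays belong; it may lie at either end
- plug_bin: the one spark plug left in the bin, white and grey, 65 mm long (its y), 20 mm thick, lying at the other end; origin at its middle, on its underside
- speaker_carton: white carton standing open behind the bin, fixed, about 180 (world x) x 270 (world y) x 150 mm, its front about at world x = 0.50, y = -0.09 to 0.19; a tall black handset at its left end rises to z = 0.27 and a loudspeaker lies on it up to z = 0.24: keep the arm and what it carries clear of them. Origin: centre of its underside
- jar: bystander, standing on the robot's side of the pan: jar with a red lid, 58 mm across, 66 mm high, origin at the centre of its underside
- meter: bystander: yellow multimeter lying flat, 138 x 68 x 44 mm, origin at the centre of its underside
- coil: bystander: black ignition coil lying flat, 107 x 64 x 30 mm, origin at the centre of its underside

How it is judged (in metres and radians):
On the way, in this order (a step that is already met when the one before it is completed fails the run):
1. the divider stands fully down in the bin's slots, the relay on one side of it, the spark plug on the other (z of divider in the frame of bin between 0.001 and 0.008 m and horizontal distance between divider and bin below 0.007 m and angle between the y axis of divider and the y axis of bin, either way round below 0.06 rad and angle between divider's own z axis and vertical below 0.06 rad and ((x of relay_bin in the frame of bin between 0 and 0.108 m and y of relay_bin in the frame of bin between -0.063 and 0.063 m and z of relay_bin in the frame of bin between 0 and 0.085 m and x of plug_bin in the frame of bin between -0.108 and 0 m and y of plug_bin in the frame of bin between -0.063 and 0.063 m and z of plug_bin in the frame of bin between 0 and 0.085 m) or (x of relay_bin in the frame of bin between -0.108 and 0 m and y of relay_bin in the frame of bin between -0.063 and 0.063 m and z of relay_bin in the frame of bin between 0 and 0.085 m and x of plug_bin in the frame of bin between 0 and 0.108 m and y of plug_bin in the frame of bin between -0.063 and 0.063 m and z of plug_bin in the frame of bin between 0 and 0.085 m))), for 0.2 s.
2. the pan is tipped, nose down, over the bin (angle between pan's own z axis and vertical above 0.4 rad and z of pan_lip in the frame of bin above 0.03 m and horizontal distance between pan_lip and bin below 0.14 m).
3. all five relays lie in the half with the first relay, the spark plug alone in the other ((((x of relay_p1 in the frame of bin between 0 and 0.108 m and y of relay_p1 in the frame of bin between -0.063 and 0.063 m and z of relay_p1 in the frame of bin between 0 and 0.085 m) and (x of relay_p2 in the frame of bin between 0 and 0.108 m and y of relay_p2 in the frame of bin between -0.063 and 0.063 m and z of relay_p2 in the frame of bin between 0 and 0.085 m) and (x of relay_p3 in the frame of bin between 0 and 0.108 m and y of relay_p3 in the frame of bin between -0.063 and 0.063 m and z of relay_p3 in the frame of bin between 0 and 0.085 m) and (x of relay_p4 in the frame of bin between 0 and 0.108 m and y of relay_p4 in the frame of bin between -0.063 and 0.063 m and z of relay_p4 in the frame of bin between 0 and 0.085 m) and (x of relay_p5 in the frame of bin between 0 and 0.108 m and y of relay_p5 in the frame of bin between -0.063 and 0.063 m and z of relay_p5 in the frame of bin between 0 and 0.085 m) and (x of relay_bin in the frame of bin between 0 and 0.108 m and y of relay_bin in the frame of bin between -0.063 and 0.063 m and z of relay_bin in the frame of bin between 0 and 0.085 m) and (x of plug_bin in the frame of bin between -0.108 and 0 m and y of plug_bin in the frame of bin between -0.063 and 0.063 m and z of plug_bin in the frame of bin between 0 and 0.085 m)) or ((x of relay_p1 in the frame of bin between -0.108 and 0 m and y of relay_p1 in the frame of bin between -0.063 and 0.063 m and z of relay_p1 in the frame of bin between 0 and 0.085 m) and (x of relay_p2 in the frame of bin between -0.108 and 0 m and y of relay_p2 in the frame of bin between -0.063 and 0.063 m and z of relay_p2 in the frame of bin between 0 and 0.085 m) and (x of relay_p3 in the frame of bin between -0.108 and 0 m and y of relay_p3 in the frame of bin between -0.063 and 0.063 m and z of relay_p3 in the frame of bin between 0 and 0.085 m) and (x of relay_p4 in the frame of bin between -0.108 and 0 m and y of relay_p4 in the frame of bin between -0.063 and 0.063 m and z of relay_p4 in the frame of bin between 0 and 0.085 m) and (x of relay_p5 in the frame of bin between -0.108 and 0 m and y of relay_p5 in the frame of bin between -0.063 and 0.063 m and z of relay_p5 in the frame of bin between 0 and 0.085 m) and (x of relay_bin in the frame of bin between -0.108 and 0 m and y of relay_bin in the frame of bin between -0.063 and 0.063 m and z of relay_bin in the frame of bin between 0 and 0.085 m) and (x of plug_bin in the frame of bin between 0 and 0.108 m and y of plug_bin in the frame of bin between -0.063 and 0.063 m and z of plug_bin in the frame of bin between 0 and 0.085 m)))), for 0.2 s.
At the end, for the whole second after the job is handed in: six relays in the bin on one side of the divider, the spark plug on the other, all origins within 85 mm of its underside; divider within 4 mm of fully down, 7 mm of the middle and 0.06 rad of square and upright; pan on the bench within 6 mm of its top and 0.08 rad of level; all at rest ((((x of relay_p1 in the frame of bin between 0 and 0.108 m and y of relay_p1 in the frame of bin between -0.063 and 0.063 m and z of relay_p1 in the frame of bin between 0 and 0.085 m) and (x of relay_p2 in the frame of bin between 0 and 0.108 m and y of relay_p2 in the frame of bin between -0.063 and 0.063 m and z of relay_p2 in the frame of bin between 0 and 0.085 m) and (x of relay_p3 in the frame of bin between 0 and 0.108 m and y of relay_p3 in the frame of bin between -0.063 and 0.063 m and z of relay_p3 in the frame of bin between 0 and 0.085 m) and (x of relay_p4 in the frame of bin between 0 and 0.108 m and y of relay_p4 in the frame of bin between -0.063 and 0.063 m and z of relay_p4 in the frame of bin between 0 and 0.085 m) and (x of relay_p5 in the frame of bin between 0 and 0.108 m and y of relay_p5 in the frame of bin between -0.063 and 0.063 m and z of relay_p5 in the frame of bin between 0 and 0.085 m) and (x of relay_bin in the frame of bin between 0 and 0.108 m and y of relay_bin in the frame of bin between -0.063 and 0.063 m and z of relay_bin in the frame of bin between 0 and 0.085 m) and (x of plug_bin in the frame of bin between -0.108 and 0 m and y of plug_bin in the frame of bin between -0.063 and 0.063 m and z of plug_bin in the frame of bin between 0 and 0.085 m)) or ((x of relay_p1 in the frame of bin between -0.108 and 0 m and y of relay_p1 in the frame of bin between -0.063 and 0.063 m and z of relay_p1 in the frame of bin between 0 and 0.085 m) and (x of relay_p2 in the frame of bin between -0.108 and 0 m and y of relay_p2 in the frame of bin between -0.063 and 0.063 m and z of relay_p2 in the frame of bin between 0 and 0.085 m) and (x of relay_p3 in the frame of bin between -0.108 and 0 m and y of relay_p3 in the frame of bin between -0.063 and 0.063 m and z of relay_p3 in the frame of bin between 0 and 0.085 m) and (x of relay_p4 in the frame of bin between -0.108 and 0 m and y of relay_p4 in the frame of bin between -0.063 and 0.063 m and z of relay_p4 in the frame of bin between 0 and 0.085 m) and (x of relay_p5 in the frame of bin between -0.108 and 0 m and y of relay_p5 in the frame of bin between -0.063 and 0.063 m and z of relay_p5 in the frame of bin between 0 and 0.085 m) and (x of relay_bin in the frame of bin between -0.108 and 0 m and y of relay_bin in the frame of bin between -0.063 and 0.063 m and z of relay_bin in the frame of bin between 0 and 0.085 m) and (x of plug_bin in the frame of bin between 0 and 0.108 m and y of plug_bin in the frame of bin between -0.063 and 0.063 m and z of plug_bin in the frame of bin between 0 and 0.085 m))) and z of divider in the frame of bin between 0.001 and 0.008 m and horizontal distance between divider and bin below 0.007 m and angle between the y axis of divider and the y axis of bin, either way round below 0.06 rad and angle between divider's own z axis and vertical below 0.06 rad and height (world z) of pan between -0.006 and 0.006 m and angle between pan's own z axis and vertical below 0.08 rad and linear speed of each of pan, divider, relay_p1, relay_p2, relay_p3, relay_p4, relay_p5, relay_bin, plug_bin below 0.02 m/s); the robot touches nothing.
It fails at once if the jar is shoved more than 25 mm or knocked over (distance of jar from where it was at the start of the episode above 0.025 m or angle between jar's own z axis and vertical above 0.5 rad).
It fails at once if the multimeter is shoved more than 25 mm or knocked over (distance of meter from where it was at the start of the episode above 0.025 m or angle between meter's own z axis and vertical above 0.5 rad).
It fails at once if the ignition coil is shoved more than 25 mm or knocked over (distance of coil from where it was at the start of the episode above 0.025 m or angle between coil's own z axis and vertical above 0.5 rad).
It also fails if it takes over 64 s, if anything falls off the work surface, if the arm or the gripper's body presses on something with over 40 N, if the wrist force passes 120 N, or if a joint passes its speed limit or range.

## Working session

There is one attempt and no reset: what is moved stays moved. The work goes in short steps, Python scripts to look and compute and a shell command to move; the robot and the scene stay as the last step left them, time stands still between calls to the robot, and variables do not carry over. Pictures are saved under pics/ and viewed, at most 10 in all, crops included, and the job is handed in when it is done.

```bash
ls; mkdir -p pics
cat > h.py <<'E'
import numpy as np, cv2
from station import readout, imaging, job
def snap(n,f=None):
    s=imaging.snapshot(n)
    if f: cv2.imwrite('pics/'+f,s['image'][...,::-1])
    return s
def cam(s):
    f=s['image'].shape[0]/2/np.tan(np.radians(s['vertical_fov'])/2)
    return f,s['cx'],s['cy'],np.array(s['origin'],float),np.array(s['orientation'],float).reshape(3,3)
def rays(s,uv):
    f,cx,cy,o,R=cam(s); uv=np.atleast_2d(uv).astype(float)
    d=np.c_[(uv[:,0]-cx)/f,-(uv[:,1]-cy)/f,-np.ones(len(uv))]
    return o,d@R.T
def plane(s,uv,z):
    o,d=rays(s,uv); t=(z-o[2])/d[:,2]; return o+d*t[:,None]
def cloud(s):
    H,W=s['depth'].shape; v,u=np.mgrid[:H,:W]
    o,d=rays(s,np.c_[u.ravel(),v.ravel()])
    P=(o+d*s['depth'].ravel()[:,None]).reshape(H,W,3); P[s['depth']<=0]=np.nan
    return P
def save(s,n): np.savez('/tmp/'+n,**s)
E
python3 - <<'E'
from h import *
for n in ('scene','top'):
    s=snap(n,n+'0.png'); print({k:v for k,v in s.items() if k not in('image','depth')}); save(s,n)
print(readout.get_obs())
E
```

```text
pics
{'vertical_fov': 55.675387901628696, 'cx': 277.3744405468771, 'cy': 210.3061361249355, 'origin': array([-18.56088285, 681.9088237 , 657.61361444]), 'orientation': array([[-0.69230864,  0.47288226, -0.54506066],
       [-0.72151312, -0.44180761,  0.53312743],
       [ 0.01129456,  0.76235714,  0.64705798]])}
{'vertical_fov': 46.93359633864678, 'cx': 283.60968030436214, 'cy': 209.69450867163178, 'origin': array([ 380.18206585,  219.80755421, 1170.94430282]), 'orientation': array([[-0.00403824,  0.99873498, -0.0501212 ],
       [-0.99989448, -0.00333336,  0.01413919],
       [ 0.01395423,  0.05017301,  0.99864305]])}
{'time': 0.1, 'joint_positions': array([-7.80656351e+01,  1.18780539e+01,  8.83940538e+01, -9.81800941e-04,
        7.98410115e+01, -8.62287843e+00]), 'dq': array([-0.00620355, -0.07034067, -0.22810388,  0.00829462,  0.0741381 ,
       -0.01951882]), 'effort': array([ 1.05615889e-04, -3.71862566e+01, -2.82292700e+01,  7.01055396e-02,
        3.11388785e-02, -4.28051169e-05]), 'tool_pos': array([ 201.78625814, -537.88017775,  301.6409236 ]), 'ee_rot': array([[ 9.36320827e-01,  3.51145452e-01, -4.24770107e-04],
       [ 3.51145598e-01, -9.36318883e-01,  1.92813842e-03],
       [ 2.79336766e-04, -1.95451232e-03, -9.99998051e-01]]), 'contact_force': array([0.33927508, 0.7380829 , 0.2779966 ]), 'wrist_torque': array([ 0.02054615, -0.04789395,  0.00714453]), 'gripper_force': 0.0, 'opening': 94.19372037885486}
```

```bash
python3 -m handwheel --help 2>&1 | head -30
```

```text
invalid input
```

View pics/scene0.png

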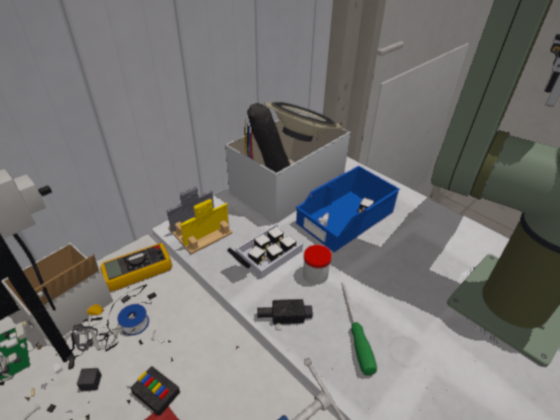

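View pics/top0.png

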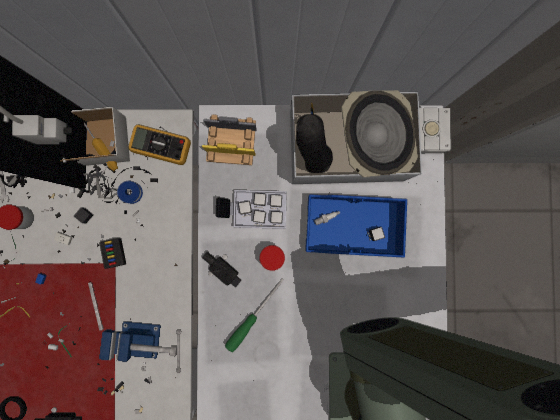

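```bash
cat >> h.py <<'E'
def rect(P,q=None):
    P=P[:,:2].astype(np.float32); c,wh,a=cv2.minAreaRect(P); return np.round(c,1),np.round(wh,1),round(a,2)
def masks(s):
    h=cv2.cvtColor(s['image'],cv2.COLOR_RGB2HSV).astype(int); return h[...,0],h[...,1],h[...,2]
E
python3 - <<'E'
from h import *
S={n:dict(np.load(f'/tmp/{n}.npz')) for n in('top','scene')}
def blob(m):
    n,l,st,c=cv2.connectedComponentsWithStats(m.astype(np.uint8)); 
    return l==1+np.argmax(st[1:,4]),
for n,s in S.items():
    P=cloud(s); H,Sa,V=masks(s); z=P[...,2]; reg=(P[...,0]>250)&(P[...,0]<700)&(P[...,1]>-250)&(P[...,1]<450)
    print(n,'bench z',np.nanmedian(z[(V>140)&(Sa<30)&(z<20)&reg]))
    def rep(name,m,zr=(2,130)):
        m=m&reg&(z>zr[0])&(z<zr[1]); 
        if m.sum()<15: print(name,m.sum());return
        k,l,st,c=cv2.connectedComponentsWithStats(m.astype(np.uint8))
        for i in np.argsort(-st[1:,4])[:2]+1:
            if st[i,4]<15: continue
            q=P[l==i]; print(name,st[i,4],'rect',*rect(q),'z',np.percentile(q[:,2],[2,50,98]).round(1),'px',c[i].round(0))
    blue=(H>105)&(H<125)&(Sa>120)
    rep('bin',blue); rep('rim',blue,(68,82)); rep('rimfront',blue,(45,60))
    yel=(H>20)&(H<33)&(Sa>140)
    rep('yellow',yel,(30,130)); rep('ygrip',yel,(88,115))
    rep('red',(Sa>150)&((H<6)|(H>174)))
    rep('black',(V<60)&(P[...,0]<470),(20,90))
    px=(P[...,0]>340)&(P[...,0]<480)&(P[...,1]>140)&(P[...,1]<350)
    rep('panall',px,(12,90)); rep('grip',px,(45,90)); rep('relays',px&(V>150),(24,36))
    bx=(P[...,0]>330)&(P[...,0]<470)&(P[...,1]>-100)&(P[...,1]<150)
    rep('inbin',bx&~blue&(Sa<90),(8,50))
    rep('wood',(H>8)&(H<20)&(Sa>60)&(V>120),(15,50))
E
```

```text
top bench z -0.2828467537153756
bin 4402 rect [399.9  38.8] [224.  132.8] 86.74 z [ 2.2  5.4 78.9] px [357. 225.]
rim 590 rect [398.6  19.3] [184.8 132.8] 86.54 z [68.8 76.4 80.9] px [376. 227.]
rimfront 203 rect [405.1 133.5] [ 44.9 133. ] 81.15 z [48.6 53.6 58.9] px [311. 222.]
rimfront 92 rect [396.6 -66.6] [121.1  18.7] 5.69 z [45.7 53.1 59.3] px [400. 225.]
yellow 305 rect [576.1 330.9] [117.7   9.1] 84.87 z [ 32.9  75.4 107.1] px [228. 148.]
ygrip 96 rect [576.1 331. ] [42.6  9.1] 84.87 z [ 90.1 104.4 108.8] px [226. 146.]
red 472 rect [326.6 231.7] [55.  53.9] 63.07 z [61.1 65.  69.5] px [272. 257.]
black 545 rect [299.1 352.3] [105.   40.1] 50.72 z [20.7 28.4 33.2] px [221. 269.]
black 329 rect [394.1 -63.3] [ 15.  122.7] 83.76 z [21.2 49.1 76.3] px [400. 228.]
panall 409 rect [414.9 285.7] [163.   68.4] 54.8 z [15.7 30.7 65.1] px [235. 212.]
panall 201 rect [406.6 146.7] [ 12.7 132.1] 89.93 z [17.7 52.8 58.1] px [308. 224.]
grip 164 rect [406.6 146.6] [ 12.  132.1] 89.72 z [49.1 53.4 58.3] px [308. 224.]
grip 125 rect [442.6 343.8] [45.6 12.2] 0.22 z [46. 55. 67.] px [223. 2
[... 1367 characters left out ...]
 146.9] [ 12.1 129.6] 89.39 z [13.2 36.6 56.1] px [316. 228.]
grip 187 rect [404.9 146.9] [  7.5 129.5] 87.16 z [45.4 53.4 56.6] px [316. 222.]
grip 80 rect [346.3 231.9] [12.3 42.6] 0.44 z [58.9 65.8 67.6] px [309. 249.]
relays 95 rect [466.  256.4] [26.9 30. ] 82.76 z [26.3 29.5 31.4] px [261. 238.]
relays 94 rect [443.4 293.5] [26.  27.2] 7.14 z [27.8 29.7 31.9] px [256. 251.]
inbin 155 rect [407.2 147.1] [ 6.  70.2] 88.97 z [ 9.7 28.2 42.1] px [312. 228.]
inbin 102 rect [378.1 -16.4] [26.6 33.5] 16.3 z [11.  30.3 32.8] px [365. 204.]
wood 61 rect [563.8 375.7] [12.6 24.4] 85.74 z [16.6 33.4 36. ] px [193. 241.]
wood 53 rect [555.9 292.8] [20.6 13.4] 3.53 z [16.6 33.  35.6] px [225. 225.]
```

Run:
```python
import cv2,numpy as np
a=cv2.imread('pics/top0.png')[90:290,190:420]; b=cv2.imread('pics/scene0.png')[160:290,150:410]
a=cv2.resize(a,(460,400),interpolation=3); b=cv2.resize(b,None,fx=460/260,fy=460/260,interpolation=3)[:200]
cv2.imwrite('pics/crop0.png',np.vstack([a,b]))
```

```text
(no output)
```

View pics/crop0.png

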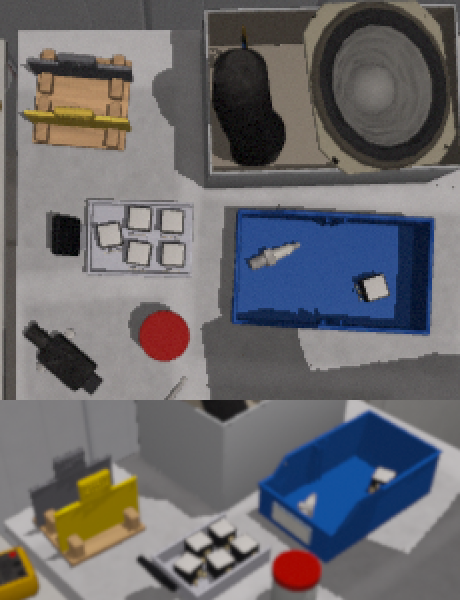

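```bash
R="python3 -m handwheel"
python3 -m handwheel '40 60 0 0.12 30; 80 120 0 0.24 30; 120 180 0 0.36 30; 150 225 0 0.48 30; 180 270 0 0.6 30; 180 270 0 0.6 30; 180 270 0 0.6 30; 180 270 0 0.6 30'
python3 -m handwheel '0 320 0 0.531 30; 0 320 0 0.531 30; 0 320 0 0.531 30; 0 320 0 0.531 30; 0 320 0 0.531 30; 0 320 0 0.531 30; 0 320 0 0.531 30; 0 320 0 0.531 30'
python3 -m handwheel '0 279 0 0 30; 0 279 0 0 30; 0 279 0 0 30; 0 279 0 0 30; 0 279 0 0 30; 0 279 0 0 30; 0 279 0 0 30; 0 279 0 0 30'
python3 -m handwheel '193 0 0 0 30; 193 0 0 0 30; 193 0 0 0 30; 193 0 0 0 30; 193 0 0 0 30; 193 0 -40 0 30; 193 0 -40 0 30; 193 0 -40 0 30'
python3 - <<'E'
from h import *
o=readout.get_obs(); print(o['tool_pos'],o['ee_rot'],o['joint_positions'].round(1),o['opening'])
E
```

```text
time: 0.77
tool_pos: [382.6, -265.6, 302.3]
ee_rot: [[0.574, 0.819, -0.0], [0.819, -0.574, 0.001], [0.001, -0.001, -1.0]]
contact_force: [0.8, -0.8, 0.1]
opening: 44.1
gripper_force: 0.0
time: 1.43
tool_pos: [380.8, 54.5, 302.4]
ee_rot: [[0.079, 0.997, -0.0], [0.997, -0.079, 0.001], [0.001, -0.0, -1.0]]
contact_force: [0.1, 0.1, 0.4]
opening: 29.9
gripper_force: 0.0
time: 2.1
tool_pos: [381.1, 335.0, 302.2]
ee_rot: [[0.075, 0.997, -0.001], [0.997, -0.075, 0.002], [0.002, -0.001, -1.0]]
contact_force: [-0.3, -0.5, -0.1]
opening: 29.7
gripper_force: 0.0
time: 2.77
tool_pos: [573.1, 328.8, 258.8]
ee_rot: [[0.082, 0.997, -0.008], [0.997, -0.082, -0.004], [-0.004, -0.008, -1.0]]
contact_force: [-0.8, 0.3, 0.7]
opening: 29.5
gripper_force: 0.0
[573.08194906 328.84111202 258.76366983] [[ 0.08197096  0.99659869 -0.00847441]
 [ 0.99662563 -0.08200356 -0.00357287]
 [-0.00425565 -0.00815294 -0.99995771]] [22.4 24.3 77.4 -0.  78.8 27.1] 29.513315180807517
```

```bash
python3 -m handwheel '1 0 -40 0 30; 1 0 -80 0 30; 1 0 -88 0 30; 1 0 -88 0 30; 1 0 -88 0 30; 1 0 -88 0 0; 1 0 -88 0 0; 1 0 -88 0 0'
python3 -m handwheel '0 0 0 0 0; 0 0 0 0 0; 0 0 0 0 0; 0 0 0 0 0'
python3 - <<'E'
from h import *
s=snap('scene'); cv2.imwrite('pics/a.png',cv2.resize(s['image'][150:300,120:330,::-1],None,fx=3,fy=3))
E
```

```text
time: 3.43
tool_pos: [577.2, 331.3, 177.7]
ee_rot: [[0.081, 0.997, 0.004], [0.997, -0.081, 0.002], [0.002, 0.004, -1.0]]
contact_force: [0.2, -0.6, 0.7]
opening: 13.4
gripper_force: 0.0
time: 3.77
tool_pos: [576.2, 331.2, 177.0]
ee_rot: [[0.081, 0.997, 0.001], [0.997, -0.081, 0.001], [0.001, 0.001, -1.0]]
contact_force: [-3.0, -0.2, 5.4]
opening: 8.8
gripper_force: 30.0
```

View pics/a.png

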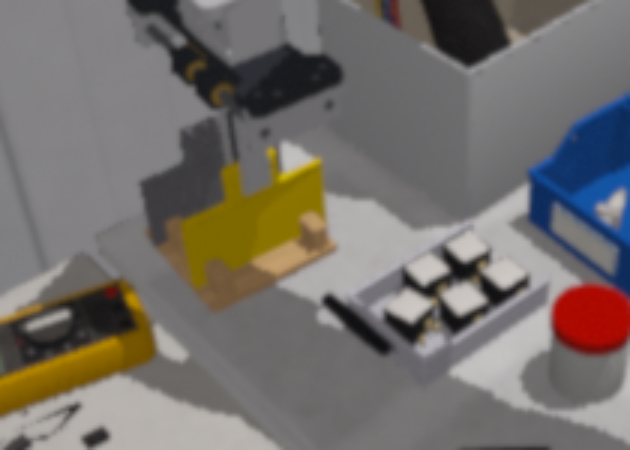

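```bash
python3 -m handwheel '0 0 20 0 0; 0 0 40 0 0; 0 0 80 0 0; 0 0 120 0 0; 0 0 130 0 0; -40 0 130 -0.1 0; -80 0 130 -0.2 0; -120 0 130 -0.3 0'
python3 -m handwheel '-40 -5 0 -0.12 0; -56 -30 0 -0.24 0; -56 -60 0 -0.36 0; -56 -90 0 -0.48 0; -56 -120 0 -0.6 0; -56 -150 0 -0.72 0; -56 -170 0 -0.84 0; -56 -190 0 -0.96 0'
python3 -m handwheel '0 -30 0 -0.12 0; 0 -60 0 -0.24 0; 0 -90 0 -0.28 0; 0 -103 0 -0.28 0; 0 -103 0 -0.28 0; 0 -103 0 -0.28 0; 0 -103 0 -0.28 0; 0 -103 0 -0.28 0'
python3 - <<'E'
from h import *
S={n:snap(n) for n in('scene','top')}
for n,s in S.items():
    P=cloud(s); H,Sa,V=masks(s); z=P[...,2]; reg=(P[...,0]>300)&(P[...,0]<490)&(P[...,1]>-50)&(P[...,1]<130)
    y=(H>20)&(H<33)&(Sa>140)&reg&(z>100)
    q=P[y]; print(n,y.sum(),rect(q) if y.sum()>9 else 0,np.percentile(q,[2,50,98],axis=0).round(1))
    lo=q[q[:,2]<np.percentile(q[:,2],98)]
    if n=='scene':
        # face plane fit
        c=q.mean(0); u,sv,vt=np.linalg.svd(q-c); print('normal',vt[2].round(4),'ctr',c.round(1))
    if n=='scene': cv2.imwrite('pics/b.png',cv2.resize(s['image'][100:260,250:430,::-1],None,fx=3,fy=3))
o=readout.get_obs(); print(o['tool_pos'],o['ee_rot'],o['contact_force'],o['opening'])
E
```

```text
time: 4.48
tool_pos: [454.9, 330.3, 304.7]
ee_rot: [[0.378, 0.926, 0.0], [0.926, -0.378, 0.0], [0.001, 0.0, -1.0]]
contact_force: [-0.4, 0.7, 0.1]
opening: 8.1
gripper_force: 30.0
time: 5.15
tool_pos: [399.6, 139.3, 304.8]
ee_rot: [[0.975, 0.221, 0.001], [0.221, -0.975, 0.0], [0.001, 0.0, -1.0]]
contact_force: [0.2, 0.3, -0.7]
opening: 8.6
gripper_force: 30.0
time: 5.82
tool_pos: [399.8, 38.5, 304.6]
ee_rot: [[0.999, -0.049, -0.0], [-0.049, -0.999, 0.0], [-0.0, -0.0, -1.0]]
contact_force: [-0.4, 0.1, -1.1]
opening: 8.4
gripper_force: 30.0
scene 1201 (array([400.3,  44.7]), array([ 34.8, 119.7]), 78.27) [[341.3  36.  142. ]
 [389.2  40.6 177.2]
 [454.2  44.3 231.9]]
normal [ 0.05    0.9985 -0.0221] ctr [394.4  40.4 178.5]
top 99 (array([401.9,  69.1]), array([ 58.3, 116.5]), 85.74) [[342.5  36.6 148.3]
 [362.8  43.9 176.1]
 [457.9  95.5 518.1]]
[399.84592018  38.49247061 304.58564105] [[ 9.98828766e-01 -4.83847883e-02 -8.72320254e-05]
 [-4.83847653e-02 -9.98828740e-01  2.48905219e-04]
 [-9.91730804e-05 -2.44392992e-04 -9.99999965e-01]] [-0.47081762  0.33508893 -0.48384511] 8.91560949366306
```

View pics/b.png

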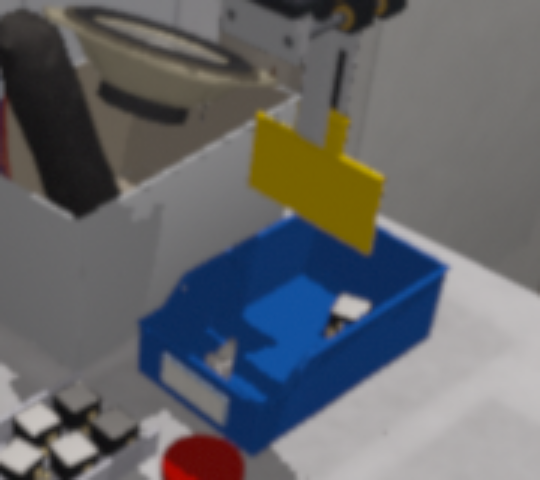

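Run:
```python
from h import *
a=np.radians(-3.1); by=np.array([np.cos(a),np.sin(a)]); bx=np.array([np.sin(a),-np.cos(a)]) 
c0=np.array([399.5,38.5])
for n in('scene','top'):
    s=snap(n); P=cloud(s); H,Sa,V=masks(s); z=P[...,2]; q=P[...,:2]-c0; X=q@bx; Y=q@by
    blue=(H>105)&(H<125)&(Sa>120)&(abs(Y)<75)&(abs(X)<125)
    r=blue&(z>69)&(z<81)
    print(n,'rim Y by X slice:')
    for lo in(-60,10,40,70):
        m=r&(X>lo)&(X<lo+25); 
        if m.sum()>8: print(lo,[ (np.percentile(Y[m&(Y<0)],[3,50,97]).round(1), np.percentile(Y[m&(Y>0)],[3,50,97]).round(1))] if (m&(Y<0)).sum()>3 and (m&(Y>0)).sum()>3 else m.sum())
    for nm,m in(('back',r&(abs(Y)<45)&(X>80)),('front',blue&(z>46)&(z<58)&(X<-90)&(abs(Y)<50))):
        if m.sum()>5: print(nm,'X',np.percentile(X[m],[3,50,97]).round(1))
    y=(H>20)&(H<33)&(Sa>140)&(abs(Y)<80)&(abs(X)<25)&(z>130)
    for zl in(140,160,180,195):
        m=y&(z>zl)&(z<zl+15)
        if m.sum()>8: print('div z',zl,'Y',np.percentile(Y[m],[1,99]).round(1),'X',np.percentile(X[m],[10,50,90]).round(1))
    print('div zmin/top', np.percentile(z[y&(abs(Y)>30)],[1,99]).round(1))
    ribs=blue&(abs(X)<25)&(abs(Y)>53)&(abs(Y)<64)&(z>66)
    for sg in(-1,1):
        m=ribs&(Y*sg>0); print('ribs',sg,m.sum(),np.sort(X[m]).round(1)[:40])
```

```text
scene rim Y by X slice:
-60 [(array([-68. , -66.9, -63.8]), array([58. , 60.2, 63.1]))]
10 [(array([-69. , -66.6, -62. ]), array([55.4, 60. , 64.9]))]
40 [(array([-68.7, -66.8, -64.4]), array([58.2, 60.3, 63.5]))]
70 29
back X [104.9 107.9 109.7]
front X [-111.4 -108.7 -105.8]
div z 140 Y [-60.4  55.8] X [-2.9 -1.4 -0.1]
div z 160 Y [-59.7  56.5] X [-2.7 -1.4  0.1]
div z 180 Y [-58.6  56.8] X [-2.8 -1.5 -0.1]
div z 195 Y [-59.5  57.5] X [-3.7 -1.8  0.7]
div zmin/top [140.7 204.6]
ribs -1 10 [-17.9 -14.  -11.   -8.1  -0.1   2.9  11.   11.7  16.   22.4]
ribs 1 77 [-24.8 -23.9 -22.8 -22.6 -22.2 -21.9 -20.8 -19.3 -19.1 -18.8 -18.  -17.1
 -17.1 -16.4 -14.8 -14.5 -14.2 -13.1 -11.6 -11.6 -11.2 -10.6  -9.9  -9.9
  -9.   -8.9  -8.4  -8.3  -8.2  -8.1  -7.8  -6.   -5.6  -4.6  -3.5  -3.4
  -2.9   0.    0.9   0.9]
top rim Y by X slice:
-60 [(array([-65.7, -62.9, -60.4]), array([61.6, 63.6, 66.1]))]
70 21
front X [-112.  -109.3 -106.7]
div z 140 Y [-55.8  58. ] X [-3.8 -3.6 -2.9]
div z 160 Y [-57.6  58.2] X [-3.7 -3.2 -3. ]
div z 180 Y [-56.4  57.3] X [-3.6 -3.2 -2.9]
div z 195 Y [-56.1  58.3] X [-4.3 -2.8 -1.2]
div zmin/top [149.1 205.4]
ribs -1 43 [-23.9 -22.  -19.8 -19.6 -17.6 -17.5 -15.3 -15.2 -13.1 -12.6 -12.5 -12.4
 -12.3 -10.4 -10.3 -10.2 -10.1 -10.   -8.7  -8.4  -7.3  -7.2  -7.1  -6.
  -5.9  -3.9  -3.2  -1.6  -1.6   0.4   0.9   2.9   3.1   4.3   4.3   4.5
   5.4   6.    6.8   7.3]
ribs 1 27 [-22.8 -20.7 -18.3 -15.9 -13.9 -12.6 -11.9 -11.1 -10.8 -10.6  -9.1  -8.8
  -8.2  -8.   -7.4  -6.6  -4.6  -3.9  -2.4  -2.2  -0.2   0.9   1.9   2.3
   4.8   5.9   6.4]
```

```bash
python3 -m handwheel '-1 0.5 -30 -0.005 0; -1 0.5 -55 -0.005 0; -1 0.5 -65 -0.005 0; -1 0.5 -72 -0.005 0; -1 0.5 -79 -0.005 0; -1 0.5 -86 -0.005 0; -1 0.5 -86 -0.005 0'
python3 -m handwheel '0 0 -6 0 0; 0 0 -12 0 0; 0 0 -18 0 0; 0 0 -18 0 0'
```

```text
time: 6.6
tool_pos: [405.6, 37.9, 223.4]
ee_rot: [[0.998, -0.055, 0.018], [-0.055, -0.998, -0.001], [0.018, -0.0, -1.0]]
contact_force: [6.9, -0.8, 9.6]
opening: 9.1
gripper_force: 30.0
time: 6.93
tool_pos: [407.9, 36.8, 208.4]
ee_rot: [[0.998, -0.054, 0.023], [-0.054, -0.999, -0.004], [0.023, 0.003, -1.0]]
contact_force: [7.3, -2.0, 20.2]
opening: 8.6
gripper_force: 30.0
```

Run:
```python
from h import *
t=snap('top'); s=snap('scene')
a=cv2.resize(t['image'][180:270,290:420],None,fx=4,fy=4,interpolation=3); b=cv2.resize(s['image'][150:260,270:410],(520,409),interpolation=3)
cv2.imwrite('pics/c.png',np.vstack([a,b])[:600,:,::-1] if 0 else cv2.resize(np.hstack([a,b[:360]]),(800,277))[...,::-1])
a0=np.radians(-3.1); by=np.array([np.cos(a0),np.sin(a0)]); bx=np.array([np.sin(a0),-np.cos(a0)]); c0=np.array([399.5,38.5])
for s in(t,s):
    P=cloud(s); H,Sa,V=masks(s); z=P[...,2]; q=P[...,:2]-c0; X=q@bx; Y=q@by
    y=(H>20)&(H<33)&(Sa>140)&(abs(Y)<80)&(abs(X)<25)&(z>20)
    for lo in range(-70,70,20):
        m=y&(Y>lo)&(Y<lo+20)
        if m.sum()>3: print(lo,m.sum(),'z',np.percentile(z[m],[3,97]).round(1),'X',np.median(X[m]).round(1),'Y',np.percentile(Y[m],[2,98]).round(1))
o=readout.get_obs(); print(o['tool_pos'],o['contact_force'],o['wrist_torque'])
```

```text
50 4 z [88.9 95.6] X -1.5 Y [60.5 67.2]
-70 62 z [ 74.8 116.1] X 0.4 Y [-64.7 -50.6]
-50 184 z [ 68.5 133.9] X 0.5 Y [-49.5 -31.1]
-30 172 z [ 63.4 128.1] X 0.5 Y [-29.6 -10.2]
-10 186 z [ 55. 142.] X 0.1 Y [-9.7  8.9]
10 141 z [ 46.5 104.9] X 0.3 Y [11.  29.6]
30 157 z [ 41.7 134. ] X -0.2 Y [30.4 49. ]
50 44 z [61.6 96.9] X 0.4 Y [50.3 65.1]
[407.82465729  36.84057273 208.29117952] [ 7.45425026 -2.62600481 18.39890204] [-0.36397306 -0.97494227  0.14979854]
```

View pics/c.png

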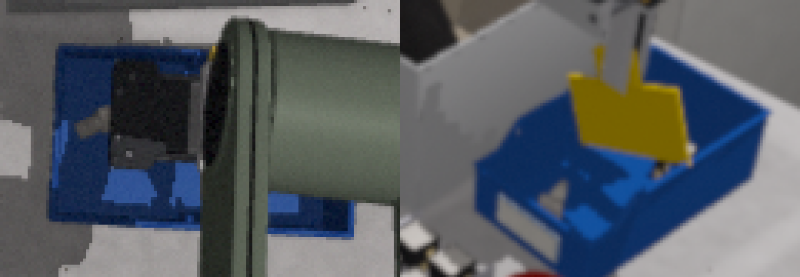

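```bash
python3 -m handwheel '0 0 30 0 0; 0 0 70 0 0; 0 0 110 0 0; 0 -40 110 0 0; 0 -80 110 0 0; 0 -120 110 0 0; 0 -162 110 0 0; 0 -162 110 0 0'
python3 -m handwheel '0 0 -40 0 0; 0 0 -80 0 0; 0 0 -115 0 0; 0 0 -122 0 0; 0 0 -129 0 0; 0 0 -136 0 0; 0 0 -143 0 0; 0 0 -146 0 0'
python3 -m handwheel '0 0 -4 0 0; 0 0 -4 0 0; 0 0 -4 0 0'
```

```text
time: 7.7
tool_pos: [399.1, -129.9, 311.7]
ee_rot: [[0.998, -0.063, 0.001], [-0.063, -0.998, -0.005], [0.001, 0.005, -1.0]]
contact_force: [0.4, 0.4, -0.3]
opening: 9.0
gripper_force: 30.0
time: 8.37
tool_pos: [402.7, -124.7, 172.0]
ee_rot: [[0.999, -0.054, 0.006], [-0.054, -0.999, -0.001], [0.006, 0.001, -1.0]]
contact_force: [-11.9, 8.1, 45.4]
opening: 8.6
gripper_force: 30.1
time: 8.62
tool_pos: [403.8, -124.7, 168.9]
ee_rot: [[0.998, -0.055, 0.01], [-0.055, -0.999, -0.002], [0.01, 0.001, -1.0]]
contact_force: [-9.4, 9.0, 37.8]
opening: 9.0
gripper_force: 30.0
```

```bash
python3 -m handwheel '0 0 -3 0 0; 0 0 -3 0 0; 0 0 30 0 0; 0 0 60 0 0; 0 0 60 0 0; 0 0 60 0 0; 0 0 60 0 0'
cat >> h.py <<'E'
def div():
    a0=np.radians(-3.1); by=np.array([np.cos(a0),np.sin(a0)]); bx=np.array([np.sin(a0),-np.cos(a0)])
    o=readout.get_obs(); c0=o['tool_pos'][:2]; print(o['tool_pos'].round(1),o['contact_force'].round(1))
    s=snap('scene'); P=cloud(s); H,Sa,V=masks(s); z=P[...,2]; q=P[...,:2]-c0; X=q@bx; Y=q@by
    y=(H>20)&(H<33)&(Sa>140)&(abs(Y)<90)&(abs(X)<25)&(z>20)
    p=np.c_[Y[y],z[y]].astype(np.float32); print('YZ rect',cv2.minAreaRect(p[(p[:,1]<o['tool_pos'][2]-85)]))
    for lo in range(-60,60,20):
        m=y&(Y>lo)&(Y<lo+20)
        if m.sum()>3: print(lo,m.sum(),'zmin',np.percentile(z[m],[2,98]).round(1),'X',np.median(X[m]).round(1))
    m=y&(z<o['tool_pos'][2]-110); print('Y ends',np.percentile(Y[m],[1,99]).round(1))
    return s
E
python3 -c "
from h import *
div()"
```

```text
time: 9.2
tool_pos: [399.5, -124.0, 221.7]
ee_rot: [[0.999, -0.055, 0.002], [-0.055, -0.999, -0.001], [0.002, 0.001, -1.0]]
contact_force: [-0.5, 0.3, -0.8]
opening: 8.9
gripper_force: 30.0
[ 399.5 -124.   221.7] [-0.5  0.3 -0.8]
YZ rect ((-18.965362548828125, 108.84988403320312), (63.88243103027344, 120.15090942382812), 67.41984558105469)
-60 187 zmin [ 90.  155.7] X -1.3
-40 183 zmin [ 80.4 153.5] X -1.1
-20 205 zmin [ 72.  169.9] X -1.8
0 133 zmin [ 63.8 122.8] X -1.3
20 109 zmin [ 61.8 122.9] X -1.3
40 9 zmin [ 98.9 116.7] X -1.2
Y ends [-81.5  40.1]
```

```bash
python3 -m handwheel '0 0 -35 0 0; 0 0 -52 0 0; 0 0 -58 0 0; -6 0 -59 0 0; -14 0 -59 0 0; -22 0 -59 0 0; -30 0 -59 0 0; -38 0 -59 0 0'
python3 -m handwheel '-8 0 0 0 0; -14 0 0 0 0; -14 0 0 0 0; -14 0 30 0 0; -14 0 60 0 0; -14 0 60 0 0; -14 0 60 0 0'
python3 -c "
from h import *
div()"
```

```text
time: 9.92
tool_pos: [363.1, -124.9, 162.7]
ee_rot: [[0.998, -0.056, 0.006], [-0.056, -0.998, -0.002], [0.006, 0.002, -1.0]]
contact_force: [3.1, 0.3, 5.9]
opening: 8.6
gripper_force: 30.0
time: 10.5
tool_pos: [347.4, -124.2, 222.1]
ee_rot: [[0.998, -0.055, 0.002], [-0.055, -0.998, -0.001], [0.002, 0.001, -1.0]]
contact_force: [-0.2, 0.5, -1.1]
opening: 8.9
gripper_force: 30.0
[ 347.4 -124.2  222.1] [-0.2  0.5 -1.1]
YZ rect ((-18.429733276367188, 110.84803771972656), (63.96154022216797, 122.7781982421875), 72.40762329101562)
-60 199 zmin [ 90.5 157.2] X -1.3
-40 217 zmin [ 83.3 163.2] X -1.5
-20 211 zmin [ 76.5 174. ] X -1.7
0 134 zmin [ 70.5 121.3] X -1.0
20 128 zmin [ 67.3 129.2] X -1.2
40 13 zmin [106.9 122.8] X -0.7
Y ends [-82.6  39. ]
```

```bash
python3 -m handwheel '30 0 0 0 0; 60 0 -20 0 0; 70 0 -50 0 0; 68 0 -66 0 0; 64 0 -72 0 0; 56 0 -72 0 0; 48 0 -72 0 0; 40 0 -72 0 0'
python3 -m handwheel '-8 0 0 0 0; -16 0 0 0 0; -24 0 0 0 0; -32 0 0 0 0'
python3 -m handwheel '-8 0 0 0 0; -12 0 0 0 0; -12 0 0 0 0; -12 0 40 0 0; -12 0 70 0 0; -12 0 70 0 0; -12 0 70 0 0'
python3 -c "
from h import *
div()"
```

```text
time: 11.22
tool_pos: [386.5, -123.7, 148.6]
ee_rot: [[0.998, -0.055, -0.0], [-0.055, -0.998, 0.001], [-0.0, -0.001, -1.0]]
contact_force: [1.3, -0.0, 1.7]
opening: 8.9
gripper_force: 30.0
time: 11.55
tool_pos: [353.1, -123.4, 148.9]
ee_rot: [[0.998, -0.055, -0.002], [-0.055, -0.998, 0.001], [-0.002, -0.001, -1.0]]
contact_force: [-0.1, -0.5, 0.7]
opening: 8.7
gripper_force: 30.0
time: 12.13
tool_pos: [344.0, -124.6, 221.2]
ee_rot: [[0.998, -0.055, 0.004], [-0.055, -0.998, -0.003], [0.004, 0.002, -1.0]]
contact_force: [0.1, 1.1, -1.6]
opening: 8.7
gripper_force: 30.0
[ 344.  -124.6  221.2] [ 0.1  1.1 -1.6]
YZ rect ((-16.39141082763672, 112.9656753540039), (58.47172927856445, 120.94722747802734), 82.83048248291016)
-60 199 zmin [ 90.2 154.3] X -1.0
-40 248 zmin [ 88.3 178.1] X -1.7
-20 196 zmin [ 85.  177.6] X -1.7
0 105 zmin [ 81.6 131.5] X -1.0
20 153 zmin [ 79.6 140.4] X -1.0
40 23 zmin [ 92.1 139. ] X -1.2
Y ends [-77.8  40.3]
```

```bash
python3 -m handwheel '0 0 -40 0 0; 0 0 -70 0 0; 0 0 -79 0 0; 0 0 -79 0 0; 0 0 -79 0 13; 0 0 -79 0 13; 0 0 -79 0 13; 0 0 -79 0 13'
python3 -m handwheel '0 0 8 0 13; 0 0 16 0 13; 0 0 23 0 13; 0 0 23 0 13; 0 0 23 0 13'
python3 - <<'E'
from h import *
s=div(); cv2.imwrite('pics/d.png',cv2.resize(s['image'][110:260,330:480,::-1],None,fx=3,fy=3))
E
```

```text
time: 12.85
tool_pos: [342.7, -123.6, 140.4]
ee_rot: [[0.998, -0.055, -0.0], [-0.055, -0.998, 0.0], [-0.001, -0.0, -1.0]]
contact_force: [-0.4, 0.5, 0.2]
opening: 13.4
gripper_force: 0.0
time: 13.27
tool_pos: [343.6, -124.3, 164.7]
ee_rot: [[0.998, -0.055, 0.002], [-0.055, -0.998, -0.002], [0.002, 0.001, -1.0]]
contact_force: [-0.6, -0.5, -0.7]
opening: 13.2
gripper_force: 0.0
[ 343.6 -124.3  164.7] [-0.6 -0.5 -0.7]
YZ rect ((-19.95590591430664, 49.73534393310547), (117.72283935546875, 59.147953033447266), 0.18329554796218872)
-60 137 zmin [21.4 86. ] X -3.3
-40 201 zmin [21.7 97.1] X -4.1
-20 156 zmin [21.7 96.9] X -3.5
0 69 zmin [24.8 64.1] X -2.8
20 57 zmin [40.3 65.8] X -2.6
Y ends [-76.4  34.9]
```

View pics/d.png

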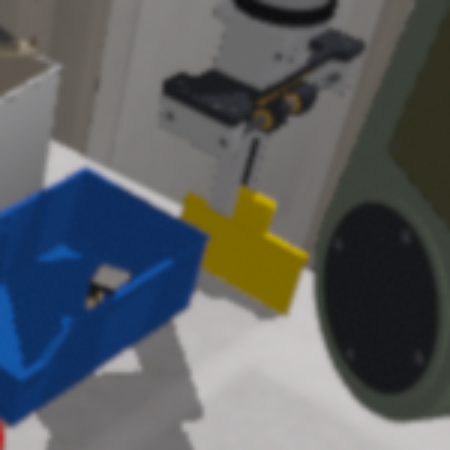

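```bash
python3 -m handwheel '-10 0.5 0 0 13; -20 1 0 0 13; -20 1 0 0 13; -20 1 0 0 0; -20 1 0 0 0; -20 1 0 0 0; -20 1 0 0 0; -20 1 0 0 0'
python3 -m handwheel '0 0 40 0 0; 0 0 80 0 0; 0 0 120 0 0; 0 0 140 0 0; 0 0 140 0 0; 0 0 140 0 0'
python3 -c "
from h import *
div()"
```

```text
time: 13.98
tool_pos: [323.0, -122.9, 163.6]
ee_rot: [[0.998, -0.055, -0.0], [-0.055, -0.998, 0.0], [-0.0, -0.0, -1.0]]
contact_force: [0.9, -0.2, -1.2]
opening: 8.5
gripper_force: 30.0
time: 14.48
tool_pos: [323.5, -123.2, 304.6]
ee_rot: [[0.998, -0.055, 0.003], [-0.055, -0.998, -0.002], [0.003, 0.002, -1.0]]
contact_force: [0.1, -0.1, -1.0]
opening: 9.0
gripper_force: 30.0
[ 323.5 -123.2  304.6] [ 0.1 -0.1 -1. ]
YZ rect ((1.8586006164550781, 181.51210021972656), (119.48440551757812, 75.69791412353516), 1.716658592224121)
-60 200 zmin [144.9 207.6] X -1.2
-40 221 zmin [145.7 208.5] X -1.1
-20 260 zmin [146.8 237.5] X -1.7
0 204 zmin [146.8 231.4] X -1.2
20 201 zmin [147. 225.] X -1.2
40 181 zmin [147.  207.8] X -1.1
Y ends [-56.5  59.6]
```

```bash
python3 -m handwheel '20 40 0 0 0; 40 80 0 0 0; 60 120 0 0 0; 76 160 0 0 0; 76 162 0 0 0; 76 162 0 0 0; 76 162 0 0 0; 76 162 0 0 0'
cat > m.py <<'E'
from h import *
from scipy.ndimage import map_coordinates
def proj(s,p):
    f,cx,cy,o,R=cam(s); c=(np.atleast_2d(p)-o)@R; return np.c_[cx+f*c[:,0]/-c[:,2], cy-f*c[:,1]/-c[:,2]]
a0=np.radians(-3.1); by=np.array([np.cos(a0),np.sin(a0),0]); bx=np.array([np.sin(a0),-np.cos(a0),0]); c0=np.array([399.5,38.5,0])
def edge(s,chan,base,d,lo,hi,rise):
    """position t along d (from world point base) of the 50% crossing of chan; outermost"""
    t=np.arange(lo,hi,.25); uv=proj(s,base+t[:,None]*d); v=map_coordinates(chan,[uv[:,1],uv[:,0]],order=1)
    g=np.gradient(cv2.GaussianBlur(v.reshape(-1,1).astype(np.float32),(1,9),2).ravel())*rise
    i=np.argmax(g); return t[i] if g[i]>1.0 else np.nan
def run():
    o=readout.get_obs(); tp=o['tool_pos']; print('tcp',tp.round(1))
    for n in('top','scene'):
        s=snap(n); im=s['image'].astype(np.float32); B=im[...,2]-im[...,0]; Yl=im[...,0]-im[...,2]
        if n=='top':
            for X in range(-78,-15,10):
                b=c0+bx*X+[0,0,75]; print('rim X',X,edge(s,B,b,by,-80,-55,1),edge(s,B,b,by,55,80,-1))
            print('front',[edge(s,B,c0+by*Y+[0,0,52],bx,-125,-98,1) for Y in(-40,-20,0,20,40)])
            print('back',[edge(s,B,c0+by*Y+[0,0,75],bx,98,125,-1) for Y in(-40,-20,0,20,40)])
        zb=tp[2]-164.5; c=np.array([tp[0],tp[1],0])
        for h in ((66,) if n=='top' else (8,20,35,50)):
            b=c-bx*(2 if n=='scene' else 0)+[0,0,zb+h]
            print(n,'div h',h,'rel c0:',(c-c0)@by+np.array([edge(s,Yl,b,by,-75,-48,1),edge(s,Yl,b,by,48,75,-1)]))
        if n=='scene': print('bottom z at Y',[ (Y,zb+edge(s,Yl,c-bx*2+by*Y+[0,0,zb],np.array([0,0,1.]),-12,12,1)) for Y in(-45,-20,0,20,45)])
        else: print('div X',[(Y,edge(s,Yl,c+by*Y+[0,0,zb+66],bx,-12,12,1),edge(s,Yl,c+by*Y+[0,0,zb+66],bx,-12,12,-1)) for Y in(-57,-50,50,57)],(c-c0)@bx)
run()
E
python3 m.py
```

```text
time: 15.2
tool_pos: [397.8, 38.6, 301.9]
ee_rot: [[0.998, -0.056, -0.004], [-0.056, -0.998, -0.0], [-0.004, 0.0, -1.0]]
contact_force: [0.5, -0.1, -0.2]
opening: 8.9
gripper_force: 30.0
tcp [397.8  38.6 301.9]
rim X -78 -65.75 65.75
rim X -68 -65.25 66.5
rim X -58 -65.0 67.0
rim X -48 -66.5 67.25
rim X -38 -66.0 65.75
rim X -28 -65.75 68.25
rim X -18 -65.25 66.75
front [np.float64(-113.0), np.float64(-111.75), np.float64(-112.5), np.float64(-111.5), np.float64(-112.5)]
back [nan, nan, nan, nan, nan]
top div h 66 rel c0: [        nan 61.34338878]
div X [(-57, np.float64(-5.0), nan), (-50, nan, np.float64(-3.5)), (50, np.float64(-3.75), np.float64(0.5)), (57, np.float64(-3.75), np.float64(2.25))] 0.021230794263730212
scene div h 8 rel c0: [-60.65661122  58.84338878]
scene div h 20 rel c0: [-61.40661122  57.34338878]
scene div h 35 rel c0: [-58.40661122  59.09338878]
scene div h 50 rel c0: [-60.15661122  57.34338878]
bottom z at Y [(-45, np.float64(140.68583474889164)), (-20, np.float64(141.68583474889164)), (0, np.float64(142.43583474889164)), (20, np.float64(129.43583474889164)), (45, np.float64(143.68583474889164))]
```

```bash
python3 -m handwheel '0 0 -50 0 0; 0 0 -50 0 0; 0 0 -50 0 0; 0 0 -50 0 0'
cat >> m.py <<'E'
s=snap('scene'); im=s['image'].astype(np.float32); B=im[...,2]-im[...,0]
print('scene rim +Y',[edge(s,B,c0+bx*X+[0,0,75],by,52,82,-1) for X in(-75,-60,-45,-30,20,30,45,60,75)])
print('scene front',[edge(s,B,c0+by*Y+[0,0,52],bx,-125,-98,1) for Y in(-50,-40,-20,0,20,40)])
print('scene back',[edge(s,B,c0+by*Y+[0,0,75],bx,95,125,-1) for Y in(-50,-40,-20,0,20,40)])
E
python3 m.py
```

```text
time: 15.63
tool_pos: [398.4, 38.5, 253.5]
ee_rot: [[0.998, -0.057, -0.002], [-0.057, -0.998, 0.0], [-0.002, -0.0, -1.0]]
contact_force: [-0.5, 0.3, 0.1]
opening: 9.0
gripper_force: 30.0
tcp [398.4  38.5 253.5]
rim X -78 -65.75 65.75
rim X -68 -65.25 66.5
rim X -58 -65.0 67.0
rim X -48 -66.5 67.25
rim X -38 -66.0 67.75
rim X -28 -65.75 66.25
rim X -18 -65.25 66.75
front [np.float64(-111.0), np.float64(-111.75), np.float64(-112.75), np.float64(-111.5), np.float64(-112.5)]
back [nan, nan, nan, nan, nan]
top div h 66 rel c0: [        nan 63.19447465]
div X [(-57, np.float64(-7.0), nan), (-50, nan, np.float64(-5.5)), (50, nan, np.float64(-1.0)), (57, np.float64(-3.5), np.float64(-1.25))] 0.1018397573811127
scene div h 8 rel c0: [-74.05552535  62.19447465]
scene div h 20 rel c0: [-59.55552535  59.44447465]
scene div h 35 rel c0: [-59.80552535  60.19447465]
scene div h 50 rel c0: [-59.30552535  60.44447465]
bottom z at Y [(-45, np.float64(94.54657090459176)), (-20, np.float64(92.04657090459176)), (0, np.float64(94.04657090459176)), (20, np.float64(94.04657090459176)), (45, np.float64(94.79657090459176))]
scene rim +Y [np.float64(58.75), np.float64(65.25), np.float64(66.5), np.float64(68.75), nan, nan, nan, nan, nan]
scene front [np.float64(-108.75), np.float64(-115.75), np.float64(-110.25), np.float64(-109.0), np.float64(-115.5), nan]
scene back [np.float64(113.75), np.float64(114.5), np.float64(115.25), np.float64(115.0), np.float64(115.75), np.float64(98.5)]
```

```bash
python3 -m handwheel '0 0 -10 0 0; 0 0 -14 0 0; 0 0 -18 0 0; 0 0 -22 0 0; 0 0 -22 0 0'
python3 -c "
from h import *
o=readout.get_obs(); print(o['tool_pos'],o['contact_force'],o['wrist_torque'])
python=0"
```

```text
time: 16.2
tool_pos: [397.7, 39.3, 232.5]
ee_rot: [[0.998, -0.055, -0.004], [-0.055, -0.999, -0.0], [-0.004, 0.0, -1.0]]
contact_force: [-9.0, -0.3, 12.7]
opening: 8.7
gripper_force: 30.0
[397.74991185  39.25552842 232.47820325] [-8.98826693 -0.25581419 12.65621391] [0.02303556 1.43724219 0.01030092]
```

```bash
python3 -m handwheel '0 0 9 0 0; -1.5 0 9 0 0; -1.5 0 9 0 0; -1.5 0 4 0 0; -1.5 0 0 0 0; -1.5 0 0 0 0'
python3 -c "
from h import *
o=readout.get_obs(); print(o['tool_pos'],o['contact_force'],o['wrist_torque'])
s=div()"
```

```text
time: 16.7
tool_pos: [396.8, 39.2, 231.2]
ee_rot: [[0.998, -0.055, -0.002], [-0.055, -0.998, 0.0], [-0.002, 0.0, -1.0]]
contact_force: [-3.2, 0.1, 6.1]
opening: 8.9
gripper_force: 30.0
[396.83919095  39.1521532  231.19696196] [-3.22170593  0.09267867  6.10434006] [ 0.04949997  0.50950648 -0.01003965]
[396.8  39.2 231.2] [-3.2  0.1  6.1]
YZ rect ((2.9315109252929688, 109.81674194335938), (118.88710021972656, 76.19599914550781), 5.3237104415893555)
-60 144 zmin [ 70.6 132.3] X -1.5
-40 194 zmin [ 73.2 162. ] X -1.3
-20 200 zmin [ 75.9 164.9] X -1.7
0 135 zmin [ 76.2 128.2] X -1.4
20 152 zmin [ 76.6 139. ] X -1.2
40 149 zmin [ 78.8 140.9] X -1.3
Y ends [-54.9  61.4]
```

```bash
python3 -m handwheel '0 0 9 0 0; -3 0 9 0 0; -3 0 9 0 0; -3 0 4 0 0; -3 0 0 0 0; -3 0 -4 0 0; -3 0 -4 0 0'
python3 -c "
from h import *
o=readout.get_obs(); print(o['tool_pos'],o['contact_force'],o['wrist_torque'])
s=div()"
```

```text
time: 17.33
tool_pos: [393.4, 39.2, 227.4]
ee_rot: [[0.998, -0.055, -0.004], [-0.055, -0.998, 0.0], [-0.004, 0.0, -1.0]]
contact_force: [-6.4, -0.3, 7.6]
opening: 8.6
gripper_force: 30.0
[393.39885351  39.19040628 227.44426806] [-6.35083162 -0.29341714  7.64364894] [ 0.01729047  0.9054367  -0.04450015]
[393.4  39.2 227.4] [-6.4 -0.3  7.6]
YZ rect ((4.0196075439453125, 106.16371154785156), (118.53856658935547, 75.28609466552734), 6.668006420135498)
-60 129 zmin [ 68.6 128.8] X -1.1
-40 196 zmin [ 67.7 158.1] X -1.3
-20 197 zmin [ 72.4 162.1] X -1.8
0 131 zmin [ 72.6 124.7] X -1.0
20 155 zmin [ 74.9 136.5] X -1.4
40 151 zmin [ 76.5 139.8] X -1.1
Y ends [-54.4  62. ]
```

```bash
python3 -m handwheel '0 0 40 0 0; 0 0 80 0 0; 0 -40 80 0 0; 0 -80 80 0 0; 0 -120 80 0 0; 0 -162 80 0 0; 0 -162 50 0 0; 0 -162 10 0 0'
python3 -m handwheel '0 0 -40 0 0; 0 0 -62 0 0; 0 0 -66 0 0; 0 0 -66 0 0; 0 0 -66 0 0; 0 0 -66 0 13; 0 0 -66 0 13; 0 0 -66 0 13'
python3 -c "
from h import *
s=div()"
```

```text
time: 18.05
tool_pos: [396.9, -127.0, 240.0]
ee_rot: [[0.998, -0.061, 0.009], [-0.061, -0.998, -0.005], [0.009, 0.005, -1.0]]
contact_force: [0.2, -0.5, -0.2]
opening: 9.0
gripper_force: 30.0
time: 18.72
tool_pos: [395.5, -123.3, 173.2]
ee_rot: [[0.998, -0.055, 0.003], [-0.055, -0.998, -0.002], [0.003, 0.002, -1.0]]
contact_force: [-0.3, 0.5, -0.4]
opening: 13.0
gripper_force: 0.0
[ 395.5 -123.3  173.2] [-0.3  0.5 -0.4]
YZ rect ((6.7170562744140625, 61.01650619506836), (121.84469604492188, 58.04420852661133), 10.115108489990234)
-60 35 zmin [23.9 66.9] X -0.7
-40 62 zmin [43.6 67.4] X -0.9
-20 86 zmin [43.4 95.6] X -1.7
0 64 zmin [42.9 73. ] X -1.2
20 81 zmin [43.1 95.3] X -1.8
40 54 zmin [41.3 67.8] X -1.1
Y ends [-48.8  65.6]
```

```bash
python3 -m handwheel '0 0 -5 0 13; 0 0 -10 0 13; 0 0 -13 0 13; 0 0 -13 0 13'
cat > m2.py <<'E'
import io,contextlib
with contextlib.redirect_stdout(io.StringIO()):
    from m import *
def ends(hs,base=0):
    s=snap('scene'); im=s['image'].astype(np.float32); Yl=im[...,0]-im[...,2]; tp=readout.get_obs()['tool_pos']; c=np.array([tp[0],tp[1],0])
    E=[[edge(s,Yl,c-bx*1.5+[0,0,base+h],by,-85,-45,1),edge(s,Yl,c-bx*1.5+[0,0,base+h],by,45,85,-1)] for h in hs]
    print('tcp',tp.round(1),'rel c0 Y',((c-c0)@by).round(2)); print(np.round(E,2).tolist(),np.nanmean(E,1))
    print('top z',[(Y,base+66+edge(s,Yl,c-bx*1.5+by*Y+[0,0,base+66],np.array([0,0,1.]),-12,12,-1)) for Y in(-50,-40,-30,30,40,50)])
    print('bot z',[(Y,base+edge(s,Yl,c-bx*1.5+by*Y+[0,0,base],np.array([0,0,1.]),-12,12,1)) for Y in(-50,-30,0,30,50)])
E
python3 -c "
from m2 import *
ends((46,50,54,58,62))"
```

```text
time: 19.1
tool_pos: [393.6, -122.5, 157.6]
ee_rot: [[0.998, -0.055, -0.002], [-0.055, -0.998, 0.001], [-0.002, -0.001, -1.0]]
contact_force: [-0.4, -0.3, 0.6]
opening: 13.0
gripper_force: 0.0
tcp [ 394.4 -122.9  158.6] rel c0 Y 3.65
[[-48.75, 66.75], [-48.25, 66.5], [-49.25, 66.75], [-48.5, 68.0], [-48.25, 69.75]] [ 9.     9.125  8.75   9.75  10.75 ]
top z [(-50, np.float64(70.0)), (-40, np.float64(70.25)), (-30, np.float64(70.0)), (30, np.float64(71.0)), (40, np.float64(69.25)), (50, np.float64(70.25))]
bot z [(-50, np.float64(4.75)), (-30, nan), (0, nan), (30, nan), (50, nan)]
```

```bash
python3 -m handwheel '5 0 0 0 13; 9 0 0 0 13; 9 0 0 0 13; 9 0 0 0 0; 9 0 0 0 0; 9 0 0 0 0; 9 0 0 0 0'
python3 -m handwheel '0 0 40 0 0; 0 0 80 0 0; 0 0 120 0 0; 0 0 145 0 0; 0 40 145 0 0; 0 80 145 0 0; 0 120 145 0 0; 0 161 145 0 0'
python3 -m handwheel '-6 0 0 0 0; -6 0 -20 0 0; -6 0 -45 0 0; -6 0 -45 0 0; -6 0 -45 0 0'
python3 -c "
from m2 import *
tp=readout.get_obs()['tool_pos']
ends((20,30,40,50,58),tp[2]-158.5)"
```

```text
time: 19.88
tool_pos: [403.5, -122.9, 158.8]
ee_rot: [[0.998, -0.055, 0.0], [-0.055, -0.998, -0.0], [0.0, 0.0, -1.0]]
contact_force: [1.5, 0.2, 2.0]
opening: 8.8
gripper_force: 30.0
time: 20.55
tool_pos: [402.7, 39.3, 303.8]
ee_rot: [[0.998, -0.057, 0.0], [-0.057, -0.998, -0.0], [0.0, 0.0, -1.0]]
contact_force: [0.7, -0.5, -0.4]
opening: 8.8
gripper_force: 30.0
time: 20.97
tool_pos: [396.0, 38.0, 257.4]
ee_rot: [[0.998, -0.055, -0.004], [-0.055, -0.998, 0.0], [-0.004, -0.0, -1.0]]
contact_force: [0.1, 0.2, -0.1]
opening: 8.9
gripper_force: 30.0
tcp [398.3  37.6 260.1] rel c0 Y -1.14
[[-61.0, 58.0], [-62.0, 58.5], [-61.75, 58.0], [-61.25, 58.0], [-61.0, 59.0]] [-1.5   -1.75  -1.875 -1.625 -1.   ]
top z [(-50, np.float64(168.6798351209208)), (-40, np.float64(169.4298351209208)), (-30, np.float64(169.4298351209208)), (30, np.float64(170.1798351209208)), (40, np.float64(170.4298351209208)), (50, np.float64(170.9298351209208))]
bot z [(-50, np.float64(102.67983512092081)), (-30, np.float64(102.67983512092081)), (0, np.float64(102.92983512092081)), (30, np.float64(102.67983512092081)), (50, np.float64(105.42983512092081))]
```

```bash
python3 -m handwheel '1.5 0 -10 0 0; 1.5 0 -20 0 0; 1.5 0 -20 0 0; 1.5 0 -20 0 0; 1.5 0 -20 0 0; 1.5 0 -20 0 0'
python3 -c "
from m2 import *
tp=readout.get_obs()['tool_pos']
ends((20,30,40,50,58),tp[2]-158.5)"
```

```text
time: 21.67
tool_pos: [399.0, 38.1, 238.8]
ee_rot: [[0.998, -0.055, 0.0], [-0.055, -0.998, -0.0], [0.0, 0.0, -1.0]]
contact_force: [-0.0, 0.6, 0.1]
opening: 8.7
gripper_force: 30.0
tcp [399.1  38.1 238.9] rel c0 Y -0.41
[[-60.25, 59.25], [-61.25, 57.5], [-61.75, 59.75], [-60.5, 57.5], [-61.5, 58.25]] [-0.5   -1.875 -1.    -1.5   -1.625]
top z [(-50, np.float64(150.18789741452142)), (-40, np.float64(150.68789741452142)), (-30, np.float64(149.93789741452142)), (30, np.float64(148.68789741452142)), (40, np.float64(148.93789741452142)), (50, np.float64(149.68789741452142))]
bot z [(-50, np.float64(85.68789741452142)), (-30, np.float64(82.43789741452142)), (0, np.float64(81.43789741452142)), (30, np.float64(81.93789741452142)), (50, np.float64(82.93789741452142))]
```

```bash
python3 -m handwheel '0.4 0 -3 0 0; 0.4 0 -6 0 0; 0.4 0 -9 0 0; 0.4 0 -12 0 0; 0.4 0 -12 0 0'
python3 -c "
from h import *
o=readout.get_obs(); print(o['tool_pos'],o['contact_force'],o['wrist_torque'])"
```

```text
time: 22.28
tool_pos: [398.7, 38.2, 228.0]
ee_rot: [[0.998, -0.055, -0.003], [-0.055, -0.998, -0.0], [-0.003, 0.0, -1.0]]
contact_force: [-8.9, 0.5, 13.5]
opening: 8.9
gripper_force: 30.0
[398.69591413  38.1616022  228.00489329] [-8.91166472  0.46708954 13.5038099 ] [ 9.51439041e-02  1.29601083e+00 -1.56095664e-04]
```

```bash
python3 -m handwheel '0 0 10 0 0; -2 0 10 0 0; -2 0 10 0 0; -2 0 5 0 0; -2 0 0 0 0; -2 0 0 0 0; -2 0 0 0 0'
python3 -c "
from m2 import *
o=readout.get_obs(); print(o['tool_pos'],o['contact_force'],o['wrist_torque'])
tp=readout.get_obs()['tool_pos']
ends((30,40,50,58),tp[2]-158.5)"
```

```text
time: 22.87
tool_pos: [396.6, 38.1, 226.2]
ee_rot: [[0.998, -0.055, -0.003], [-0.055, -0.998, 0.0], [-0.003, 0.0, -1.0]]
contact_force: [-3.7, 1.5, 6.9]
opening: 8.9
gripper_force: 30.0
[396.64073976  38.12776458 226.31010909] [-3.42348545  0.18699727  5.52159867] [-0.0209508   0.47392538 -0.02886813]
tcp [396.6  38.1 226.3] rel c0 Y -2.84
[[-70.75, 61.25], [-60.0, 60.5], [-60.25, 57.75], [-61.75, 58.75]] [-4.75  0.25 -1.25 -1.5 ]
top z [(-50, np.float64(135.06010909377605)), (-40, np.float64(137.81010909377605)), (-30, np.float64(137.31010909377605)), (30, np.float64(141.06010909377605)), (40, np.float64(141.56010909377605)), (50, np.float64(144.31010909377605))]
bot z [(-50, np.float64(69.56010909377605)), (-30, np.float64(69.06010909377605)), (0, np.float64(70.81010909377605)), (30, np.float64(72.31010909377605)), (50, np.float64(74.56010909377605))]
```

Run:
```python
from h import *
s=snap('scene'); t=snap('top')
a=cv2.resize(s['image'][150:250,290:400,::-1],(660,600),interpolation=cv2.INTER_LANCZOS4)
cv2.imwrite('pics/e.png',a)
```

```text
(no output)
```

View pics/e.png

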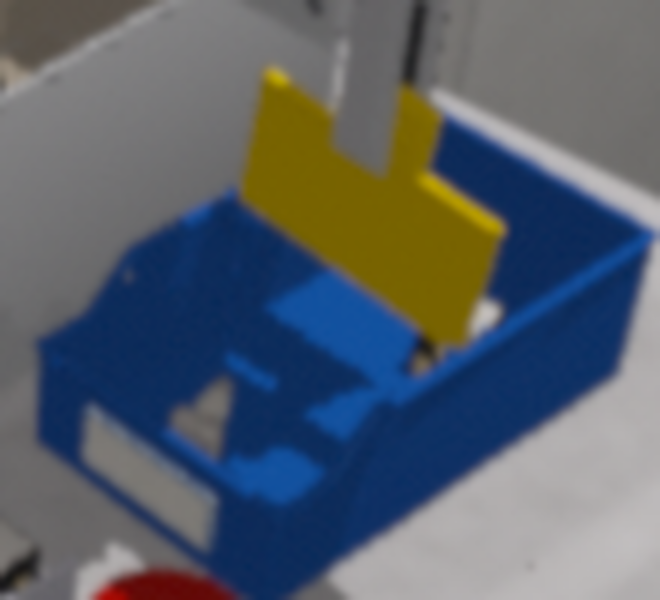

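Run:
```python
from m2 import *
S=dict(np.load('/tmp/scene.npz')); T=dict(np.load('/tmp/top.npz'))
for X in(-84,-20,-10,0,10,110):
    print(X,[((proj(S,c0+bx*X+by*Y+[0,0,75])[0]-[290,150])*6).round(0) for Y in(-63,63)])
print('div corners',[((proj(S,c0+bx*X+by*Y+[0,0,z])[0]-[290,150])*6).round(0) for X,Y,z in((0,-62,70),(0,57,75))])
for n,s in(('top',T),('scene',S)):
    B=s['image'].astype(np.float32).sum(2)
    for Y in(-58.5,58.5):
        t=np.arange(-36,37,3); uv=proj(s,c0+by*Y+[0,0,74]+t[:,None]*bx); v=map_coordinates(B,[uv[:,1],uv[:,0]],order=1); print(n,Y,list(zip(t,v.round(0).astype(int))))
a=cv2.resize(T['image'][180:270,295:420,::-1],(800,576),interpolation=cv2.INTER_LANCZOS4); cv2.imwrite('pics/f.png',a)
print('pix of X=0',[((proj(T,c0+by*Y+[0,0,75])[0]-[295,180])*6.4).round() for Y in(-58,58)])
```

```text
-84 [array([324., 440.]), array([ 85., 275.])]
-20 [array([438., 367.]), array([199., 213.])]
-10 [array([455., 356.]), array([216., 204.])]
0 [array([472., 345.]), array([233., 194.])]
10 [array([489., 334.]), array([249., 185.])]
110 [array([646., 233.]), array([407.,  98.])]
div corners [array([468., 353.]), array([243., 201.])]
top -58.5 [(np.int64(-36), np.int64(105)), (np.int64(-33), np.int64(117)), (np.int64(-30), np.int64(115)), (np.int64(-27), np.int64(105)), (np.int64(-24), np.int64(115)), (np.int64(-21), np.int64(106)), (np.int64(-18), np.int64(87)), (np.int64(-15), np.int64(80)), (np.int64(-12), np.int64(155)), (np.int64(-9), np.int64(180)), (np.int64(-6), np.int64(107)), (np.int64(-3), np.int64(75)), (np.int64(0), np.int64(91)), (np.int64(3), np.int64(100)), (np.int64(6), np.int64(106)), (np.int64(9), np.int64(155)), (np.int64(12), np.int64(130)), (np.int64(15), np.int64(102)), (np.int64(18), np.int64(105)), (np.int64(21), np.int64(117)), (np.int64(24), np.int64(97)), (np.int64(27), np.int64(110)), (np.int64(30), np.int64(121)), (np.int64(33), np.int64(128)), (np.int64(3
[... 1736 characters left out ...]
nt64(-24), np.int64(169)), (np.int64(-21), np.int64(171)), (np.int64(-18), np.int64(169)), (np.int64(-15), np.int64(161)), (np.int64(-12), np.int64(169)), (np.int64(-9), np.int64(188)), (np.int64(-6), np.int64(193)), (np.int64(-3), np.int64(179)), (np.int64(0), np.int64(171)), (np.int64(3), np.int64(168)), (np.int64(6), np.int64(171)), (np.int64(9), np.int64(174)), (np.int64(12), np.int64(185)), (np.int64(15), np.int64(186)), (np.int64(18), np.int64(178)), (np.int64(21), np.int64(171)), (np.int64(24), np.int64(168)), (np.int64(27), np.int64(170)), (np.int64(30), np.int64(167)), (np.int64(33), np.int64(167)), (np.int64(36), np.int64(166))]
pix of X=0 [array([388., 453.]), array([402., 126.])]
```

View pics/f.png

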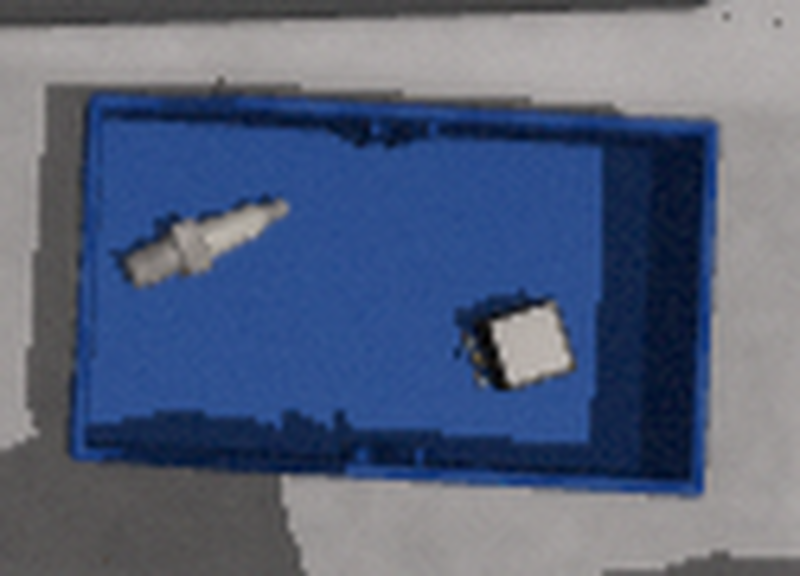

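```bash
python3 -m handwheel '0 0 40 0 0; 0 0 80 0 0; 0 -40 80 0 0; 0 -80 80 0 0; 0 -120 80 0 0; 0 -161 80 0 0; 0 -161 50 0 0; 0 -161 10 0 0'
python3 -m handwheel '0 0 -40 0 0; 0 0 -67 0 0; 0 0 -73 0 0; 0 0 -73 0 0; 0 0 -73 0 0; 0 0 -73 0 13; 0 0 -73 0 13; 0 0 -73 0 13'
python3 -m handwheel '0 0 -3 0 13; 0 0 -3 0 13; 0 0 -3 0 13'
python3 -c "
from m2 import *
ends((46,50,54,58,62))"
```

```text
time: 23.98
tool_pos: [399.6, -126.9, 238.6]
ee_rot: [[0.998, -0.061, 0.008], [-0.061, -0.998, -0.005], [0.009, 0.004, -1.0]]
contact_force: [0.9, -0.4, -2.1]
opening: 8.7
gripper_force: 30.0
time: 24.65
tool_pos: [397.8, -123.1, 164.5]
ee_rot: [[0.998, -0.055, 0.002], [-0.055, -0.998, -0.001], [0.002, 0.001, -1.0]]
contact_force: [0.8, 0.4, -0.3]
opening: 12.9
gripper_force: 0.0
time: 24.9
tool_pos: [397.2, -122.8, 160.7]
ee_rot: [[0.998, -0.055, 0.0], [-0.055, -0.998, -0.0], [0.0, 0.0, -1.0]]
contact_force: [0.2, 0.3, -0.4]
opening: 12.8
gripper_force: 0.0
tcp [ 397.3 -122.9  160.7] rel c0 Y 6.55
[[-54.75, 60.5], [-54.5, 59.75], [-55.5, 60.5], [-55.75, 61.75], [-56.25, 62.0]] [2.875 2.625 2.5   3.    2.875]
top z [(-50, np.float64(69.5)), (-40, np.float64(69.25)), (-30, np.float64(69.75)), (30, np.float64(67.5)), (40, np.float64(67.75)), (50, np.float64(68.75))]
bot z [(-50, np.float64(4.75)), (-30, nan), (0, nan), (30, nan), (50, nan)]
```

```bash
python3 -m handwheel '2 0 0 0 13; 2 0 0 0 13; 2 0 0 0 0; 2 0 0 0 0; 2 0 0 0 0; 2 0 0 0 0'
python3 -m handwheel '0 0 40 0 0; 0 0 80 0 0; 0 0 120 0 0; 0 0 145 0 0; 0 40 145 0 0; 0 80 145 0 0; 0 120 145 0 0; 0 160 145 0 0'
python3 -m handwheel '0 0 -30 0 0; 0 0 -66 0 0; 0 0 -66 0 0; 0 0 -66 0 0; 0 0 -66 0 0; 0 0 -66 0 0; 0 0 -66 0 0'
python3 -c "
from m2 import *
tp=readout.get_obs()['tool_pos']
ends((15,20,25,30,35,40,45,50,58),tp[2]-160)
run()" | head -14
```

```text
time: 25.6
tool_pos: [399.4, -122.9, 160.7]
ee_rot: [[0.998, -0.055, 0.0], [-0.055, -0.998, -0.0], [0.0, 0.0, -1.0]]
contact_force: [-0.8, 0.2, -0.1]
opening: 8.2
gripper_force: 30.0
time: 26.27
tool_pos: [398.8, 38.4, 305.9]
ee_rot: [[0.998, -0.057, 0.001], [-0.057, -0.998, 0.0], [0.001, -0.0, -1.0]]
contact_force: [0.8, 0.6, -0.9]
opening: 8.8
gripper_force: 30.0
time: 26.85
tool_pos: [400.6, 36.4, 241.5]
ee_rot: [[0.998, -0.057, 0.004], [-0.057, -0.998, -0.0], [0.004, 0.0, -1.0]]
contact_force: [0.9, -0.4, 0.1]
opening: 8.6
gripper_force: 30.0
tcp [399.8  36.7 240.5] rel c0 Y 0.36
[[-73.0, 62.75], [-57.25, 61.25], [-59.25, 61.5], [-58.0, 61.25], [-58.25, 62.0], [-58.75, 61.0], [-58.5, 60.0], [-59.25, 61.5], [-58.5, 60.5]] [-5.125  2.     1.125  1.625  1.875  1.125  0.75   1.125  1.   ]
top z [(-50, np.float64(148.96597448701152)), (-40, np.float64(149.46597448701152)), (-30, np.float64(149.46597448701152)), (30, np.float64(149.96597448701152)), (40, np.float64(150.46597448701152)), (50, np.float64(151.71597448701152))]
bot z [(-50, np.float64(84.46597448701152)), (-30, np.float64(81.21597448701152)), (0, np.float64(81.21597448701152)), (30, np.float64(83.71597448701152)), (50, np.float64(84.96597448701152))]
tcp [399.8  36.7 240.5]
rim X -78 -65.75 65.75
rim X -68 -65.25 66.5
rim X -58 -66.0 67.0
rim X -48 -66.5 67.25
rim X -38 -66.0 67.75
rim X -28 -65.75 66.25
rim X -18 -65.25 66.75
front [np.float64(-111.0), np.float64(-111.75), np.float64(-112.5), np.float64(-111.5), np.float64(-112.25)]
back [nan, nan, nan, nan, nan]
```

```bash
python3 -m handwheel '-3.6 0.5 0 0 0; -3.6 0.5 0 0 0; -3.6 0.5 -3 0 0; -3.6 0.5 -6 0 0; -3.6 0.5 -8 0 0; -3.6 0.5 -10 0 0; -3.6 0.5 -10 0 0'
python3 -c "
from m2 import *
o=readout.get_obs(); print(o['tool_pos'],o['contact_force'],o['wrist_torque'])
tp=o['tool_pos']
ends((20,25,30,35,40,45,50,58),tp[2]-160)"
```

```text
time: 27.73
tool_pos: [395.3, 37.7, 228.9]
ee_rot: [[0.998, -0.055, -0.001], [-0.055, -0.998, 0.0], [-0.001, -0.0, -1.0]]
contact_force: [-0.9, 0.6, -1.5]
opening: 8.5
gripper_force: 30.0
[395.48257305  37.63244488 229.40720724] [-0.15272342  0.25977009 -2.25125397] [0.04624226 0.14199282 0.02494818]
tcp [395.4  37.6 229.4] rel c0 Y -4.0
[[-66.5, 62.0], [-69.0, 61.0], [-56.25, 60.25], [-58.75, 61.75], [-59.0, 61.25], [-59.25, 60.5], [-59.0, 59.75], [-59.5, 61.0]] [-2.25  -4.     2.     1.5    1.125  0.625  0.375  0.75 ]
top z [(-50, np.float64(138.15720724146007)), (-40, np.float64(137.90720724146007)), (-30, np.float64(138.40720724146007)), (30, np.float64(138.90720724146007)), (40, np.float64(139.15720724146007)), (50, np.float64(141.15720724146007))]
bot z [(-50, np.float64(69.65720724146007)), (-30, np.float64(70.65720724146007)), (0, np.float64(71.65720724146007)), (30, np.float64(71.40720724146007)), (50, np.float64(72.15720724146007))]
```

```bash
python3 -m handwheel '0 0 -2 0 0; 0 0 -4 0 0; 0 0 -6 0 0; 0 0 -8 0 0; 0 0 -8 0 0'
python3 -c "
from h import *
o=readout.get_obs(); print(o['tool_pos'],o['contact_force'],o['wrist_torque'])"
```

```text
time: 28.35
tool_pos: [395.5, 37.6, 221.1]
ee_rot: [[0.998, -0.055, -0.001], [-0.055, -0.998, 0.0], [-0.001, -0.0, -1.0]]
contact_force: [-1.3, -0.1, -0.7]
opening: 8.6
gripper_force: 30.0
[395.49344799  37.62056282 221.11499186] [-1.34547673 -0.12320481 -0.71669574] [ 0.08244306  0.27953445 -0.02283844]
```

```bash
python3 -m handwheel '0 0 -4 0 0; 0 0 -8 0 0; 0 0 -12 0 0; 0 0 -16 0 0; 0 0 -20 0 0; 0 0 -20 0 0'
```

```text
time: 28.85
tool_pos: [395.5, 37.6, 200.7]
ee_rot: [[0.998, -0.055, -0.0], [-0.055, -0.998, 0.0], [-0.0, -0.0, -1.0]]
contact_force: [-1.2, 0.0, -1.0]
opening: 8.8
gripper_force: 30.0
```

```bash
python3 -m handwheel '0 0 -6 0 0; 0 0 -12 0 0; 0 0 -18 0 0; 0 0 -24 0 0; 0 0 -30 0 0; 0 0 -34 0 0; 0 0 -36 0 0; 0 0 -36 0 0'
python3 -m handwheel '0 0 -1.5 0 0; 0 0 -3 0 0; 0 0 -4 0 0; 0 0 -4 0 0'
```

```text
time: 29.52
tool_pos: [396.2, 37.6, 165.7]
ee_rot: [[0.998, -0.055, 0.001], [-0.055, -0.998, 0.0], [0.001, -0.0, -1.0]]
contact_force: [-1.1, 0.3, 1.2]
opening: 8.9
gripper_force: 30.0
time: 29.85
tool_pos: [397.8, 37.5, 164.3]
ee_rot: [[0.998, -0.055, 0.004], [-0.055, -0.998, -0.0], [0.004, 0.0, -1.0]]
contact_force: [-4.8, 0.4, 16.4]
opening: 9.0
gripper_force: 30.0
```

```bash
python3 -m handwheel '0 0 4 0 30; 0 0 4 0 30; 0 0 4 0 30; 0 0 40 0 30; 0 0 80 0 50; 0 0 120 0 60; 0 0 142 0 60; 0 40 142 0 60'
python3 -m handwheel '10 40 0 0 60; 20 80 0 0 60; 30 120 0 0 60; 40 160 0 0 60; 40 200 0 0.02 60; 40 240 0 0.04 60; 40 262 0 0.05 60; 40 262 0 0.05 60'
cat > p.py <<'E'
from m2 import *
def pan(reg=((370,520),(190,380)),sn=('top','scene')):
    for n in sn:
        s=snap(n); P=cloud(s); H,Sa,V=masks(s); z=P[...,2]; px=(P[...,0]>reg[0][0])&(P[...,0]<reg[0][1])&(P[...,1]>reg[1][0])&(P[...,1]<reg[1][1])
        w=px&(V>105)&(z>10)&(z<33)
        g=px&(V<75)&(z>33)&(z<75)
        b=px&(V<75)&(z>60)&(z<75)
        for nm,m in(('body',w),('grip',g),('griptop',b)):
            if m.sum()>8: q=P[m]; print(n,nm,m.sum(),*rect(q),'pct',np.percentile(q,[2,50,98],axis=0).round(1).tolist())
    return s
if __name__=='__main__':
    print(readout.get_obs()['tool_pos']); pan()
    t=snap('top'); P=cloud(t); H,Sa,V=masks(t); q=P[...,:2]-c0[:2]; X=q@bx[:2]; Y=q@by[:2]; y=(H>20)&(H<33)&(Sa>140)&(abs(Y)<80)&(abs(X)<25)&(P[...,2]>20)
    print('div',y.sum(),'X',np.percentile(X[y],[5,50,95]).round(1),'z',np.percentile(P[...,2][y],[5,50,95]).round(1),rect(P[y]))
E
python3 p.py
```

```text
time: 30.52
tool_pos: [400.2, 73.2, 309.8]
ee_rot: [[0.998, -0.065, 0.014], [-0.065, -0.998, -0.004], [0.015, 0.003, -1.0]]
contact_force: [2.2, 1.3, 0.1]
opening: 53.4
gripper_force: 0.0
time: 31.18
tool_pos: [435.3, 343.6, 302.8]
ee_rot: [[1.0, -0.0, -0.0], [-0.0, -1.0, 0.002], [-0.0, -0.002, -1.0]]
contact_force: [0.0, 0.3, 0.9]
opening: 60.2
gripper_force: 0.0
[435.55936697 339.0998346  302.86190337]
top body 467 [440.3 260.7] [123.6  89.6] 88.35 pct [[396.6, 203.5, 15.3], [432.2, 228.8, 28.5], [482.2, 271.3, 32.5]]
top grip 12 [440.9 341.8] [4.1 9.9] 87.86 pct [[436.1, 339.8, 43.1], [439.7, 341.7, 50.3], [445.7, 344.0, 53.7]]
scene body 1174 [437.7 261. ] [128.   91.9] 89.06 pct [[392.5, 205.2, 10.9], [429.6, 264.2, 28.1], [480.9, 321.5, 31.6]]
scene grip 130 [438.2 345.4] [42.5 27. ] 0.19 pct [[417.1, 334.7, 35.3], [424.5, 351.9, 66.0], [457.0, 358.0, 69.7]]
scene griptop 83 [438.1 351.8] [13.4 42.4] 88.35 pct [[417.2, 347.8, 61.0], [432.6, 354.4, 67.4], [457.7, 358.1, 69.7]]
div 307 X [-5.  -2.3  1.7] z [ 24.9  68.6 100.4] (array([401.1,  39.5]), array([  8.8, 116.7]), 87.36)
```

```bash
python3 -m handwheel '0 5 0 0.12 64; 0 10 0 0.24 64; 2 10 0 0.36 64; 2 10 0 0.48 64; 2 10 0 0.6 64; 2 10 0 0.72 64; 2 10 0 0.84 64; 2 10 0 0.96 64'
python3 -m handwheel '0 0 -10 0.12 64; 0 0 -40 0.24 64; 0 0 -60 0.36 64; 0 0 -60 0.48 64; 0 0 -60 0.585 64; 0 0 -60 0.585 64; 0 0 -60 0.585 64'
python3 -c "
from p import *
o=readout.get_obs(); print(o['tool_pos'],o['ee_rot'][:2,0]); pan(sn=('scene',))"
```

```text
time: 32.15
tool_pos: [438.1, 348.3, 303.9]
ee_rot: [[0.575, 0.818, 0.0], [0.818, -0.575, 0.0], [0.0, 0.0, -1.0]]
contact_force: [0.2, -0.4, 0.4]
opening: 63.8
gripper_force: 0.0
time: 32.73
tool_pos: [438.2, 348.7, 244.0]
ee_rot: [[0.035, 0.999, 0.001], [0.999, -0.035, 0.0], [0.0, 0.001, -1.0]]
contact_force: [-0.1, -0.5, -0.1]
opening: 64.0
gripper_force: 0.0
[438.10299674 349.27784719 244.22647409] [0.03344198 0.99944052]
scene body 1181 [437.5 259.8] [127.7  90.6] 88.06 pct [[392.7, 204.6, 10.9], [429.8, 264.6, 28.2], [481.0, 321.4, 31.8]]
scene grip 127 [438.7 345.1] [44.7 27.4] 0.53 pct [[416.5, 334.6, 35.3], [424.0, 352.0, 65.5], [456.2, 358.1, 69.9]]
scene griptop 80 [438.7 352.1] [12.4 44.4] 88.24 pct [[417.2, 348.3, 62.0], [432.7, 354.5, 67.2], [457.6, 358.2, 70.0]]
```

```bash
python3 -m handwheel '1 0 -40 0 64; 1 0 -80 0 64; 1 0 -105 0 64; 1 0 -111 0 64; 1 0 -111 0 64; 1 0 -111 0 30; 1 0 -111 0 30; 1 0 -111 0 30'
python3 -m handwheel '0 0 0 0 30; 0 0 0 0 30; 0 0 5 0 30; 0 0 10 0 30; 0 0 10 0 30; 0 0 10 0 30'
python3 - <<'E'
from p import *
o=readout.get_obs(); print(o['tool_pos'],o['contact_force'],o['wrist_torque'])
s=snap('scene'); P=cloud(s); H,Sa,V=masks(s); z=P[...,2]
r=(P[...,0]>395)&(P[...,0]<490)&(P[...,1]>195)&(P[...,1]<335)&(V>150)&(z>20)&(z<75)
q=P[r]; 
for y in range(195,330,15):
    m=(q[:,1]>y)&(q[:,1]<y+15)
    if m.sum()>5: print(y,m.sum(),np.percentile(q[m,2],[10,50,90]).round(1))
E
```

```text
time: 33.6
tool_pos: [440.3, 350.6, 135.2]
ee_rot: [[0.031, 1.0, 0.004], [1.0, -0.031, 0.002], [0.003, 0.004, -1.0]]
contact_force: [0.2, -0.0, -0.5]
opening: 47.2
gripper_force: 0.0
time: 34.1
tool_pos: [438.4, 349.5, 142.5]
ee_rot: [[0.031, 1.0, -0.0], [1.0, -0.031, -0.0], [-0.0, -0.0, -1.0]]
contact_force: [-0.3, 0.5, -4.3]
opening: 45.4
gripper_force: 30.0
[438.18399561 349.34079267 141.98776418] [ 0.60174539  0.31244645 -3.5172804 ] [ 0.25404098 -0.05764907 -0.02257278]
195 29 [34.5 36.2 37.5]
210 76 [35.1 36.7 38. ]
225 20 [35.9 36.8 37.8]
240 34 [35.  36.5 37.3]
255 62 [34.2 36.5 38.1]
270 12 [34.9 36.2 38.1]
285 21 [34.4 36.  36.9]
300 15 [32.5 35.7 37.3]
315 22 [34.3 35.3 36.8]
```

```bash
python3 -m handwheel '-2 -2 3 0 30; -6 -6 8 0 30; -12 -12 12 0 30; -18 -20 15 -0.01 30; -22 -28 15 -0.02 30; -24 -33 15 -0.02 30; -24 -36 15 -0.02 30; -24 -36 15 -0.02 30'
python3 -m handwheel '0 -4 0 0 30; 0 -8 0 0 30; 0 -12 0 0 30; 0 -15 0 0 30; 0 -15 0 0 30'
python3 -c "
from h import *
o=readout.get_obs(); print(o['tool_pos'],o['contact_force'],o['wrist_torque'])"
```

```text
time: 34.97
tool_pos: [414.5, 312.7, 157.6]
ee_rot: [[0.052, 0.999, -0.0], [0.999, -0.052, -0.0], [-0.0, -0.0, -1.0]]
contact_force: [-0.4, -0.2, -3.6]
opening: 45.9
gripper_force: 30.0
time: 35.38
tool_pos: [415.6, 300.0, 158.6]
ee_rot: [[0.054, 0.999, 0.002], [0.999, -0.054, 0.005], [0.005, 0.002, -1.0]]
contact_force: [-0.2, 5.1, -3.0]
opening: 45.6
gripper_force: 30.0
[415.6028821  299.9664346  158.61835276] [-0.20788299  5.10447365 -2.99691162] [ 1.24160855 -0.00488491 -0.25641674]
```

```bash
python3 -m handwheel '0 -6 4 0 30; 0 -9 12 0 30; 0 -14 18 0 30; 0 -18 25 0 30; 0 -21 30 0 30; 0 -21 30 0 30'
cat > t.py <<'E'
from p import *
def tilt(ylo=140,yhi=340,xlo=360,xhi=470,zlo=15,zhi=260):
    o=readout.get_obs(); print(o['tool_pos'].round(1),o['contact_force'].round(1),o['wrist_torque'].round(2))
    s=snap('scene'); P=cloud(s); H,Sa,V=masks(s); z=P[...,2]
    r=(P[...,0]>xlo)&(P[...,0]<xhi)&(P[...,1]>ylo)&(P[...,1]<yhi)&(V>150)&(Sa<40)&(z>zlo)&(z<zhi)
    q=P[r]
    for y in range(ylo,yhi,15):
        m=(q[:,1]>y)&(q[:,1]<y+15)
        if m.sum()>5: print(y,m.sum(),np.percentile(q[m,2],[10,50,90]).round(1))
    return s
E
python3 -c "
from t import *
s=tilt()"
```

```text
time: 35.88
tool_pos: [416.1, 280.6, 190.6]
ee_rot: [[0.052, 0.999, 0.005], [0.999, -0.052, 0.009], [0.009, 0.004, -1.0]]
contact_force: [-0.3, 9.3, 0.8]
opening: 45.8
gripper_force: 30.0
[416.2 280.8 190. ] [-0.6 10.   1.2] [ 1.87  0.09 -0.04]
140 6 [33.  39.9 51.5]
155 67 [53.2 54.6 57. ]
170 50 [55.9 57.9 59.2]
185 23 [59.4 62.6 63.8]
200 68 [63.5 65.1 67.4]
215 26 [54.8 67.9 68.8]
230 49 [44.5 71.1 73.4]
245 12 [59.5 73.3 74.9]
260 11 [ 76.3  78.  117.3]
```

```bash
python3 -m handwheel '0 -3 4 0 30; 0 -7 9 0 30; 0 -11 14 0 30; 0 -14 18 0 30; 0 -14 18 0 30'
python3 -c "
from t import *
s=tilt()"
```

```text
time: 36.5
tool_pos: [415.9, 266.5, 208.4]
ee_rot: [[0.052, 0.999, 0.004], [0.999, -0.052, 0.009], [0.009, 0.004, -1.0]]
contact_force: [-1.4, 9.8, 1.6]
opening: 45.5
gripper_force: 30.0
[415.8 266.8 208. ] [-2.1  9.5  2.2] [ 2.02  0.22 -0.08]
140 8 [37.4 47.  52.4]
155 74 [55.2 57.4 60.1]
170 45 [60.3 61.7 63.2]
185 31 [67.9 70.2 71.2]
200 49 [72.1 74.1 76.4]
215 12 [76.9 78.9 82.1]
245 6 [ 86.9  91.3 146.3]
```

```bash
python3 -m handwheel '0 -3 3 0 30; 0 -6 6 0 30; 0 -6 6 0 30; 0 -6 6 0 30'
python3 -c "
from t import *
s=tilt()"
python3 -m handwheel '0 3 0 0 30; 0 8 0 0 30; 0 14 2 0 30; 0 20 6 0 30; 0 24 14 0 30; 0 24 24 0 30; 0 24 36 0 30; 0 24 48 0 30'
python3 -c "
from t import *
s=tilt(zlo=40)"
```

```text
time: 37.03
tool_pos: [415.8, 261.1, 214.2]
ee_rot: [[0.052, 0.999, 0.004], [0.999, -0.052, 0.01], [0.01, 0.003, -1.0]]
contact_force: [-2.2, 9.9, 2.6]
opening: 45.3
gripper_force: 30.0
[415.8 261.1 214.1] [-1.7 10.2  2.7] [ 2.24  0.33 -0.05]
155 71 [56.1 58.8 61.9]
170 29 [62.5 63.6 65.6]
185 23 [71.  73.5 75.6]
200 36 [75.1 76.9 80.9]
215 7 [81.  83.2 86.4]
230 6 [88.4 90.  91.9]
time: 37.9
tool_pos: [414.8, 281.6, 260.8]
ee_rot: [[0.051, 0.999, 0.0], [0.999, -0.051, -0.0], [-0.0, 0.0, -1.0]]
contact_force: [0.2, -0.3, -3.5]
opening: 45.4
gripper_force: 30.0
[415.7 281.9 261.5] [-0.1  0.  -3.5] [ 0.12 -0.15 -0.06]
170 68 [102.9 105.9 108.4]
185 45 [108.9 110.7 113. ]
200 21 [118.2 120.3 121.8]
215 50 [121.6 124.3 126.8]
230 16 [125.9 128.8 133.3]
245 14 [135.1 136.2 139.8]
260 6 [140.3 182.4 187.8]
```

```bash
python3 -m handwheel '0 0 3 0 30; 0 0 8 0 30; 0 0 14 0 30; 0 0 21 0 30; 0 0 28 0 30; 0 0 34 0 30; 0 0 38 0 30; 0 0 40 0 30'
python3 -m handwheel '0 -3 0 0 30; -1 -9 0 0 30; -2 -18 0 0 30; -4 -30 0 0 30; -6 -42 0 0 30; -8 -54 0 0 30; -10 -66 0 0 30; -11 -78 0 0 30'
python3 -m handwheel '-1 -12 0 0 30; -2 -24 0 0 30; -3 -36 0 0 30; -3 -48 0 0 30; -3 -60 0 0 30; -3 -72 0 0 30; -3 -84 0 0 30; -3 -95 0 0 30'
python3 -m handwheel '0 -10 0 0 30; 0 -19 0 0 30; 0 -27 0 0 30; 0 -33 0 0 30; 0 -37 0 0 30; 0 -39.5 0 0 30; 0 -40 0 0 30; 0 -40 0 0 30'
python3 - <<'E'
from t import *
s=tilt(-90,130,330,470,zlo=90)
cv2.imwrite('pics/g.png',cv2.resize(s['image'][110:260,270:440,::-1],None,fx=4,fy=4,interpolation=3))
E
```

```text
time: 38.77
tool_pos: [415.1, 281.8, 300.8]
ee_rot: [[0.051, 0.999, 0.002], [0.999, -0.051, 0.001], [0.001, 0.002, -1.0]]
contact_force: [0.6, -0.4, -3.6]
opening: 45.5
gripper_force: 30.0
time: 39.43
tool_pos: [403.2, 202.1, 299.5]
ee_rot: [[0.052, 0.999, -0.0], [0.999, -0.052, -0.0], [-0.0, -0.0, -1.0]]
contact_force: [0.3, 0.6, -4.0]
opening: 45.2
gripper_force: 30.0
time: 40.1
tool_pos: [400.2, 107.1, 299.6]
ee_rot: [[0.052, 0.999, 0.0], [0.999, -0.052, -0.0], [-0.0, 0.0, -1.0]]
contact_force: [-0.1, -0.0, -3.2]
opening: 45.3
gripper_force: 30.0
time: 40.77
tool_pos: [400.7, 68.7, 299.6]
ee_rot: [[0.051, 0.999, -0.0], [0.999, -0.051, 0.0], [0.0, -0.0, -1.0]]
contact_force: [0.1, -0.4, -4.3]
opening: 45.7
gripper_force: 30.0
[400.7  68.9 299.6] [ 0.8  0.5 -3.9] [ 0.14 -0.09  0.03]
-45 20 [138.1 144.1 146. ]
-30 24 [146.2 149.  151. ]
0 14 [159.5 162.3 164.5]
15 6 [165.4 167.1 169.9]
30 6 [174.2 176.  177.8]
```

View pics/g.png

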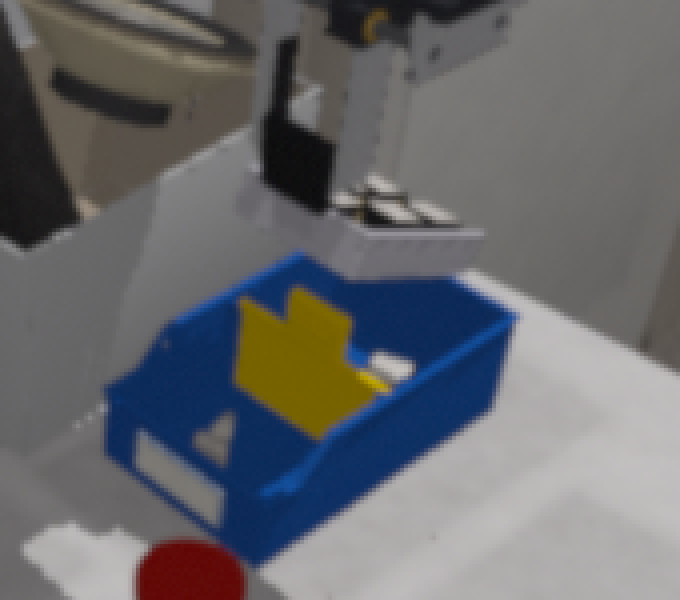

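```bash
python3 -m handwheel '0 -1 -6 0 30; 0 -3 -16 0 30; 0 -5 -27 0 30; 0 -7 -36 0 30; 0 -9 -42 0 30; 0 -11 -45 0 30; 0 -12 -46 0 30; 0 -12 -46 0 30'
python3 -m handwheel '0 -3 0 0 30; 0 -6 0 0 30; 0 -9 0 0 30; 0 -12 0 0 30; 0 -14 0 0 30; 0 -14 0 0 30'
python3 -c "
from t import *
s=tilt(-90,130,330,470,zlo=76)"
```

```text
time: 41.63
tool_pos: [400.8, 56.3, 253.8]
ee_rot: [[0.051, 0.999, -0.0], [0.999, -0.051, -0.0], [-0.0, -0.0, -1.0]]
contact_force: [-0.7, 0.1, -2.6]
opening: 45.4
gripper_force: 30.0
time: 42.13
tool_pos: [400.8, 42.6, 253.8]
ee_rot: [[0.052, 0.999, 0.0], [0.999, -0.052, 0.001], [0.001, 0.0, -1.0]]
contact_force: [0.5, 1.0, -3.0]
opening: 45.7
gripper_force: 30.0
[400.7  42.7 253.7] [-0.4  0.6 -1.7] [ 0.36 -0.14  0.02]
-75 12 [91.5 96.8 98.4]
-60 24 [ 98.4 101.3 104.5]
-30 13 [112.4 115.6 117.1]
-15 11 [116.  119.3 121.5]
```

```bash
cat > w.py <<'E'
from t import *
def wall(x0=354,y0=-100,y1=60):
    s=snap('scene'); P=cloud(s); H,Sa,V=masks(s); z=P[...,2]
    m=(abs(P[...,0]-x0)<9)&(P[...,1]>y0)&(P[...,1]<y1)&(z>30)&(z<220)&(Sa<70)
    q=P[m]
    for y in range(y0,y1,10):
        k=(q[:,1]>y)&(q[:,1]<y+10)
        if k.sum()>4: print(y+5,k.sum(),'z',np.percentile(q[k,2],[3,50,97]).round(1),'x',np.median(q[k,0]).round(1))
    return s
E
python3 -c "
from w import *
wall()"
```

```text
-65 15 z [73.  86.7 94.3] x 349.7
-55 27 z [70.8 85.6 98.9] x 350.6
-45 26 z [ 75.2  92.3 102.7] x 351.3
-35 26 z [ 79.6  91.9 106.7] x 351.9
-25 22 z [ 84.3  98.4 112.2] x 352.7
-15 26 z [ 87.  102.1 115.1] x 353.1
-5 27 z [ 92.  107.3 119.5] x 353.4
5 29 z [ 97.5 109.8 125.2] x 354.4
15 27 z [102.1 115.3 129.5] x 355.0
25 25 z [104.7 118.6 133.2] x 355.7
35 28 z [109.6 123.  136.9] x 355.8
45 50 z [ 48.9 124.7 138.9] x 357.6
```

```bash
python3 -m handwheel '0 3 0 0 30; 0 3 -3 0 30; 0 3 -6 0 30; 0 0 -6 0 30; 0 -4 -6 0 30; 0 -8 -6 0 30; 0 -8 -6 0 30'
python3 -c "
from w import *
o=readout.get_obs(); print(o['tool_pos'].round(1),o['contact_force'].round(1),o['wrist_torque'].round(2))
wall()"
```

```text
time: 43.12
tool_pos: [401.5, 40.3, 250.4]
ee_rot: [[0.053, 0.999, 0.002], [0.998, -0.053, 0.018], [0.018, 0.001, -1.0]]
contact_force: [-4.3, 22.5, 14.7]
opening: 45.6
gripper_force: 30.0
[401.5  40.5 250.3] [-3.8 23.2 14.6] [ 4.36  0.81 -0.06]
-65 16 z [65.2 82.  90.8] x 351.1
-55 25 z [64.9 81.8 93.4] x 351.1
-45 25 z [68.2 86.3 97.7] x 352.1
-35 27 z [ 74.1  92.9 103.1] x 352.4
-25 25 z [ 77.4  91.7 107.4] x 353.2
-15 26 z [ 82.3 100.3 111.2] x 353.5
-5 25 z [ 86.9 101.  115.8] x 354.5
5 26 z [ 92.3 106.1 120. ] x 354.8
15 26 z [ 97.1 111.4 122.9] x 355.5
25 27 z [100.  114.1 127.8] x 356.3
35 32 z [ 97.5 120.  134.8] x 357.2
45 41 z [ 54.2 120.5 134.2] x 358.3
```

```bash
python3 -m handwheel '0 -1 4 0 30; 0 -4 8 0 30; 0 -8 11 0 30; 0 -8 11 0 30'
python3 -m handwheel '0 8 -1 0 30; 0 8 -8 0 30; 0 8 -13 0 30; 0 2 -13 0 30; 0 -3 -9 0 30; 0 -8 -4 0 30; 0 -13 2 0 30; 0 -13 2 0 30'
python3 -c "
from w import *
o=readout.get_obs(); print(o['tool_pos'].round(1),o['contact_force'].round(1),o['wrist_torque'].round(2))
wall()"
```

```text
time: 43.65
tool_pos: [401.7, 27.9, 260.4]
ee_rot: [[0.05, 0.999, 0.003], [0.999, -0.05, 0.003], [0.003, 0.003, -1.0]]
contact_force: [-0.0, 0.0, -1.0]
opening: 38.2
gripper_force: 0.0
time: 44.32
tool_pos: [401.6, 12.7, 262.2]
ee_rot: [[0.052, 0.999, 0.003], [0.999, -0.052, -0.0], [-0.0, 0.003, -1.0]]
contact_force: [0.3, -0.9, -0.3]
opening: 29.8
gripper_force: 0.5
[400.9  13.4 261.1] [-0.4 -1.7  0.3] [-0.23 -0.02  0.06]
-45 9 z [52.4 57.2 64.8] x 352.9
-35 18 z [50.3 59.6 73.5] x 353.1
-25 20 z [56.9 67.9 83.1] x 353.5
-15 31 z [53.3 71.4 91. ] x 354.3
-5 30 z [ 63.2  86.5 103.5] x 354.1
5 37 z [ 70.3  90.2 113.8] x 355.2
15 36 z [ 83.2 103.5 122.7] x 355.7
25 32 z [ 92.8 113.4 132. ] x 356.1
35 45 z [ 99.  125.3 138.5] x 357.2
45 31 z [ 53.  122.  130.1] x 358.0
```

```bash
python3 -m handwheel '0 0 20 0 64; 0 0 50 0 64; 0 0 70 0 64; 0 0 70 0 64'
python3 - <<'E'
from w import *
for n in('scene','top'):
    s=snap(n); P=cloud(s); H,Sa,V=masks(s); z=P[...,2]
    reg=(P[...,0]>325)&(P[...,0]<475)&(P[...,1]>-85)&(P[...,1]<180)
    for nm,m in(('black',(V<70)&(Sa<90)&(z>60)&(z<230)),('white',(V>150)&(Sa<40)&(z>8)&(z<160)),('yellow',(H>20)&(H<33)&(Sa>140)&(z>10)&(z<130))):
        k,l,st,c=cv2.connectedComponentsWithStats((m&reg).astype(np.uint8))
        for i in np.argsort(-st[1:,4])[:9]+1:
            if st[i,4]>12: print(n,nm,st[i,4],c[i].round(),'min/med/max',np.percentile(P[l==i],[3,50,97],axis=0).round(0).tolist())
# near wall edge
wall();
E
```

```text
time: 44.85
tool_pos: [402.8, 13.7, 335.0]
ee_rot: [[0.051, 0.999, 0.009], [0.999, -0.051, -0.001], [-0.0, 0.009, -1.0]]
contact_force: [-0.3, 0.2, -0.2]
opening: 53.4
gripper_force: 0.0
scene black 342 [347. 156.] min/med/max [[404.0, 20.0, 146.0], [424.0, 30.0, 167.0], [447.0, 38.0, 187.0]]
scene yellow 741 [345. 200.] min/med/max [[359.0, 35.0, 13.0], [403.0, 40.0, 55.0], [451.0, 46.0, 99.0]]
top black 248 [370. 213.] min/med/max [[402.0, -11.0, 73.0], [422.0, 25.0, 158.0], [450.0, 40.0, 187.0]]
top black 20 [378. 232.] min/med/max [[376.0, -14.0, 61.0], [384.0, -12.0, 64.0], [392.0, -9.0, 70.0]]
top yellow 153 [354. 231.] min/med/max [[346.0, 39.0, 19.0], [386.0, 44.0, 68.0], [438.0, 47.0, 100.0]]
-55 5 z [51.3 54.5 61.3] x 357.2
-45 20 z [47.7 57.  70. ] x 356.5
-35 31 z [48.2 64.6 79.6] x 359.0
-25 33 z [45.6 64.4 83.9] x 359.6
-15 24 z [57.6 70.9 89.2] x 360.1
-5 17 z [67.  76.8 86.9] x 360.9
5 7 z [81.9 85.2 90.4] x 362.0
```

Run:
```python
from w import *
for n in('scene','top'):
    s=snap(n); P=cloud(s); H,Sa,V=masks(s); z=P[...,2]
    reg=(P[...,0]>395)&(P[...,0]<460)&(P[...,1]>10)&(P[...,1]<48)
    m=(V<70)&(Sa<90)&(z>138)&(z<195)&reg; q=P[m]
    for lo in range(140,192,8):
        k=q[(q[:,2]>=lo)&(q[:,2]<lo+8)]
        if len(k)>6: print(n,lo,len(k),'x',np.percentile(k[:,0],[4,96]).round(0),'y',np.percentile(k[:,1],[10,50,90]).round(0))
    k=q[q[:,2]>150]; 
    if len(k)>20: A=np.c_[k[:,0],k[:,2],np.ones(len(k))]; print('y=a x+b z+c',np.linalg.lstsq(A,k[:,1],rcond=None)[0].round(3))
    r=(P[...,0]>480)&(P[...,0]<530)&(P[...,1]>-30)&(P[...,1]<90)&(z>100)&(z<300)
    for x in range(480,530,10):
        k=r&(P[...,0]>x)&(P[...,0]<x+10); print('carton',x,np.percentile(z[k],[50,99]).round(0) if k.sum()>3 else 0,end=';')
    b=(P[...,0]>330)&(P[...,0]<470)&(P[...,1]>-70)&(P[...,1]<37)&(z>10)&(z<75)&~((H>95)&(H<130)&(Sa>100))&(V>90)
    print()
    k,l,st,c=cv2.connectedComponentsWithStats(b.astype(np.uint8))
    for i in np.argsort(-st[1:,4])[:10]+1:
        if st[i,4]>5: print(n,'light',st[i,4],c[i].round(),np.percentile(P[l==i],[5,50,95],axis=0).round(0).tolist(),'rgb',np.median(s['image'][l==i],axis=0))
```

```text
scene 140 23 x [417. 442.] y [36. 37. 38.]
scene 148 58 x [403. 442.] y [34. 36. 37.]
scene 156 67 x [403. 445.] y [30. 33. 36.]
scene 164 65 x [404. 447.] y [27. 29. 32.]
scene 172 70 x [407. 448.] y [24. 27. 30.]
scene 180 51 x [409. 444.] y [21. 24. 26.]
y=a x+b z+c [-2.0000e-03 -3.7700e-01  9.4014e+01]
carton 480 0;carton 490 [211. 226.];carton 500 [131. 229.];carton 510 [207. 234.];carton 520 [207. 233.];
scene light 107 [335. 202.] [[411.0, 34.0, 12.0], [438.0, 36.0, 26.0], [453.0, 37.0, 52.0]] rgb [117.  97.   0.]
scene light 100 [378. 195.] [[355.0, -52.0, 47.0], [358.0, -31.0, 60.0], [362.0, -9.0, 73.0]] rgb [129.  127.5 135. ]
scene light 71 [366. 202.] [[370.0, -33.0, 29.0], [380.0, -19.0, 31.0], [391.0, -6.0, 33.0]] rgb [117. 112. 107.]
scene light 8 [332. 186.] [[446.0, 33.0, 65.0], [453.0, 36.0, 69.0], [457.0, 37.0, 72.0]] rgb [105.   89.   45.5]
top 140 14 x [406. 444.] y [38. 39. 40.]
top 148 25 x [403. 445.] y [35. 37. 39.]
top 156 21 x [405. 449.] y [31. 33. 35.]
top 164 16 x [408. 442.] y [29. 32. 33.]
top 172 37 x [410. 451.] y [20. 28. 31.]
top 180 47 x [414. 447.] y [18. 22. 26.]
y=a x+b z+c [-1.80000e-02 -4.61000e-01  1.15205e+02]
carton 480 0;carton 490 [217. 226.];carton 500 [209. 230.];carton 510 [220. 233.];carton 520 [222. 235.];
top light 43 [374. 230.] [[379.0, -8.0, 58.0], [388.0, -2.0, 69.0], [398.0, 6.0, 74.0]] rgb [130. 127. 132.]
top light 8 [377. 205.] [[444.0, -15.0, 50.0], [446.0, -11.0, 56.0], [449.0, -8.0, 72.0]] rgb [95.  93.  96.5]
```

```bash
python3 -m handwheel '10 4 0 0.02 64; 20 8 0 0.04 64; 25 9 0 0.04 64; 25 9 -30 0.04 64; 25 9 -60 0.04 64; 25 9 -76 0.04 64; 25 9 -81 0.04 64; 25 9 -81 0.04 64'
python3 -m handwheel '0 0 0 0 64; 0 0 0 0 30; 0 0 0 0 30; 0 0 0 0 30; 0 0 0 0 30; 0 0 0 0 30'
```

```text
time: 46.07
tool_pos: [425.2, 22.9, 248.1]
ee_rot: [[0.011, 1.0, -0.004], [1.0, -0.011, 0.001], [0.001, -0.004, -1.0]]
contact_force: [-0.1, 0.6, -0.1]
opening: 64.2
gripper_force: 0.0
time: 46.57
tool_pos: [426.7, 22.5, 250.9]
ee_rot: [[0.011, 1.0, 0.003], [1.0, -0.011, -0.0], [-0.0, 0.003, -1.0]]
contact_force: [0.7, 0.3, 2.3]
opening: 51.9
gripper_force: 28.1
```

```bash
python3 -m handwheel '0 0 0 0 30; 0 -1 3 0 30; 0 -2 7 0 30; 0 -3 12 0 30; 0 -3 18 0 30; 0 -3 25 0 30; 0 -3 25 0 30'
python3 - <<'E'
from w import *
o=readout.get_obs(); print(o['tool_pos'].round(1),o['contact_force'].round(2),o['wrist_torque'].round(2),o['opening'])
for n in('scene','top'):
    s=snap(n); P=cloud(s); H,Sa,V=masks(s); z=P[...,2]
    b=(P[...,0]>330)&(P[...,0]<470)&(P[...,1]>-70)&(P[...,1]<37)&(z>8)&(z<160)&~((H>95)&(H<130)&(Sa>100))&(V>85)
    k,l,st,c=cv2.connectedComponentsWithStats(b.astype(np.uint8))
    for i in np.argsort(-st[1:,4])[:8]+1:
        if st[i,4]>5: print(n,'light',st[i,4],c[i].round(),np.percentile(P[l==i],[5,50,95],axis=0).round(0).tolist(),'rgb',np.median(s['image'][l==i],axis=0))
wall(362)
E
```

```text
time: 47.15
tool_pos: [426.4, 19.6, 276.2]
ee_rot: [[0.011, 1.0, 0.002], [1.0, -0.011, -0.0], [-0.0, 0.002, -1.0]]
contact_force: [1.1, 0.8, -2.0]
opening: 50.2
gripper_force: 28.3
[425.7  19.7 274.8] [-0.47  0.88 -1.72] [ 0.13 -0.11 -0.05] 50.04310449836619
scene light 691 [361. 183.] [[362.0, -27.0, 58.0], [376.0, 14.0, 100.0], [438.0, 35.0, 156.0]] rgb [96. 93. 97.]
scene light 135 [336. 203.] [[404.0, 34.0, 10.0], [436.0, 36.0, 24.0], [454.0, 37.0, 54.0]] rgb [117.  97.   0.]
scene light 51 [366. 203.] [[368.0, -38.0, 22.0], [379.0, -13.0, 31.0], [391.0, -5.0, 33.0]] rgb [117. 113. 107.]
scene light 25 [336. 159.] [[440.0, 30.0, 145.0], [451.0, 33.0, 148.0], [460.0, 36.0, 152.0]] rgb [106. 104. 109.]
scene light 18 [335. 188.] [[427.0, 10.0, 49.0], [446.0, 35.0, 70.0], [457.0, 37.0, 71.0]] rgb [106.  90.  39.]
top light 16 [366. 199.] [[451.0, 17.0, 105.0], [455.0, 23.0, 121.0], [458.0, 33.0, 149.0]] rgb [89.5 87.  91.5]
-35 13 z [59.3 66.2 78.2] x 362.0
-25 32 z [45.8 67.6 92.1] x 362.2
-15 54 z [ 41.1  72.5 106.9] x 363.3
-5 56 z [ 50.7  91.1 119.3] x 365.7
5 49 z [ 79.3 104.4 131.5] x 367.2
15 37 z [ 96.9 118.3 138.1] x 367.7
25 27 z [111.5 124.8 142.9] x 368.1
35 21 z [126.6 136.8 147.1] x 369.7
45 10 z [ 37.8 145.6 152.2] x 369.6
```

```bash
python3 -m handwheel '0 0 20 0 30; 0 0 45 0 30; 0 0 70 0 30; 0 0 75 0 30; 0 25 75 0 30; 3 60 75 0 30; 6 100 75 0 30; 9 135 75 0 30'
python3 -m handwheel '2 35 0 0 30; 4 65 0 0 30; 5 85 0 0 30; 5 90 -20 0 30; 5 90 -50 0 30; 5 90 -80 0 30; 5 90 -95 0 30; 5 90 -95 0 30'
python3 - <<'E'
from w import *
o=readout.get_obs(); print(o['tool_pos'].round(1),o['contact_force'].round(2),o['wrist_torque'].round(2),o['opening'])
for n in('scene','top'):
    s=snap(n); save(s,n+'2'); P=cloud(s); H,Sa,V=masks(s); z=P[...,2]; q=P[...,:2]-c0[:2]; X=q@bx[:2]; Y=q@by[:2]
    b=(abs(Y)<60)&(X>-104)&(X<104)&(z>7)&(z<115)&~((H>95)&(H<130)&(Sa>90))
    w=b&(V>95)&(Sa<60); d=b&(V<70)&(z>9); y=(H>20)&(H<33)&(Sa>140)&(abs(Y)<75)&(abs(X)<20)
    for nm,m in(('light',w),('dark',d),('yel',y)):
        k,l,st,c=cv2.connectedComponentsWithStats(m.astype(np.uint8))
        for i in np.argsort(-st[1:,4])[:8]+1:
            if st[i,4]>12: print(n,nm,st[i,4],c[i].round(),'X',np.percentile(X[l==i],[5,50,95]).round(0),'Y',np.percentile(Y[l==i],[5,50,95]).round(0),'z',np.percentile(z[l==i],[5,50,95]).round(0))
wall(395,140,290)
E
```

```text
time: 48.12
tool_pos: [434.4, 156.1, 348.7]
ee_rot: [[0.012, 1.0, -0.001], [1.0, -0.012, 0.0], [0.0, -0.001, -1.0]]
contact_force: [0.4, -0.3, -2.1]
opening: 48.2
gripper_force: 28.9
time: 48.78
tool_pos: [436.4, 243.5, 248.8]
ee_rot: [[0.011, 1.0, -0.011], [1.0, -0.011, -0.004], [-0.004, -0.011, -1.0]]
contact_force: [-0.8, 0.6, -3.3]
opening: 47.9
gripper_force: 28.9
[440.2 244.7 255.1] [-0.93  0.54 -1.74] [-0.03 -0.14  0.07] 47.79096264384475
scene light 69 [324. 219.] X [-75. -66. -33.] Y [ 3. 15. 29.] z [13. 21. 26.]
scene light 50 [365. 204.] X [-2. 52. 63.] Y [-54. -20.  -6.] z [30. 31. 67.]
scene dark 268 [364. 191.] X [55. 66. 79.] Y [-27.  -1.  32.] z [29. 54. 63.]
scene yel 763 [345. 200.] X [-6. -1.  2.] Y [-34.   4.  49.] z [13. 54. 98.]
top light 125 [327. 217.] X [-86. -65. -39.] Y [ 5. 17. 31.] z [11. 20. 26.]
top light 118 [367. 215.] X [19. 31. 42.] Y [15. 27. 38.] z [26. 30. 34.]
top light 76 [372. 234.] X [37. 45. 52.] Y [-30. -18.  -8.] z [27. 30. 34.]
top light 63 [388. 231.] X [70. 77. 86.] Y [-21.  -9.   2.] z [45. 52. 60.]
top dark 419 [387. 228.] X [54. 74. 98.] Y [-39.  -3.  35.] z [29. 52. 64.]
top dark 21 [361. 215.] X [16. 17. 18.] Y [14. 24. 38.] z [11. 25. 31.]
top dark 21 [368. 235.] X [33. 36. 38.] Y [-32. -21.  -7.] z [13. 26. 30.]
top yel 259 [355. 224.] X [-8. -3.  0.] Y [-49.   2.  51.] z [ 21.  70. 101.]
145 20 z [30.7 35.5 41. ] x 396.1
155 5 z [30.2 31.8 40.8] x 390.3
215 6 z [34.5 37.5 43.8] x 392.6
225 22 z [ 51.2  94.5 106.2] x 387.0
235 46 z [ 62.3 101.  190.6] x 387.6
245 68 z [ 79.4 111.7 210.2] x 389.4
255 93 z [ 96.  127.7 152. ] x 390.6
265 73 z [107.6 128.9 136.1] x 392.1
275 28 z [120.2 126.7 129.5] x 396.0
```

```bash
python3 -m handwheel '0 0 -12 0 30; 0 0 -22 0 30; 4 8 -26 0 30; 4 22 -32 0 30; 4 36 -38 0 30; 4 48 -46 0 30; 4 60 -56 0 30; 4 68 -64 0 30'
python3 - <<'E'
from w import *
o=readout.get_obs(); print(o['tool_pos'].round(1),o['contact_force'].round(2),o['wrist_torque'].round(2),o['opening'])
wall(395,140,350)
E
```

```text
time: 49.75
tool_pos: [446.8, 315.8, 194.3]
ee_rot: [[0.011, 1.0, 0.009], [1.0, -0.011, 0.006], [0.007, 0.009, -1.0]]
contact_force: [1.7, 2.7, 6.0]
opening: 46.4
gripper_force: 29.8
[445.6 314.7 193.1] [0.95 2.1  3.62] [ 0.25 -0.18  0.01] 46.110282187863795
145 15 z [31.3 37.8 48.8] x 396.3
155 12 z [30.2 34.7 40.3] x 390.2
245 15 z [32.3 38.5 44.4] x 386.8
255 26 z [31.9 41.9 51.7] x 388.8
265 37 z [30.3 43.3 55.2] x 391.0
275 36 z [32.2 45.7 58.4] x 392.6
285 45 z [34.  48.6 64.3] x 394.8
295 47 z [37.4 53.8 70.1] x 396.7
305 48 z [44.6 60.9 74.3] x 399.0
315 44 z [48.1 64.9 78.4] x 401.0
325 15 z [51.8 58.7 69.4] x 402.7
335 19 z [205.2 211.9 218.6] x 397.8
345 43 z [198.6 209.9 217.8] x 400.1
```

```bash
python3 -m handwheel '-2 8 -9 0 30; -2 16 -19 0 30; -2 24 -30 0 30; -2 30 -40 0 30; -2 35 -50 0 30; -2 38 -58 0 30; -2 38 -60 0 30; -2 38 -60 0 30'
python3 - <<'E'
from w import *
o=readout.get_obs(); print(o['tool_pos'].round(1),o['contact_force'].round(2),o['wrist_torque'].round(2),o['opening'])
wall(395,180,350)
E
```

```text
time: 50.62
tool_pos: [442.4, 351.7, 131.4]
ee_rot: [[0.011, 1.0, 0.001], [1.0, -0.011, 0.002], [0.002, 0.001, -1.0]]
contact_force: [-0.2, 1.4, 10.8]
opening: 45.4
gripper_force: 30.3
[442.3 351.4 131.6] [-1.79  1.46  9.86] [ 0.22  0.38 -0.15] 45.65308360333489
255 9 z [31.6 35.9 38.3] x 387.6
265 12 z [30.3 35.2 36.9] x 387.5
275 11 z [31.4 34.4 36. ] x 388.9
285 10 z [32.4 33.6 35.7] x 390.6
295 9 z [30.4 33.  34.4] x 391.4
305 8 z [30.7 31.6 32.7] x 392.2
325 26 z [ 30.2 212.5 219.5] x 401.0
335 111 z [173.7 187.7 217.1] x 401.2
345 118 z [173.9 189.4 218.4] x 401.4
```

```bash
python3 -m handwheel '0 0 2 0 64; 0 0 2 0 64; 0 0 2 0 64; 0 0 2 0 64; 0 0 2 0 64; 0 0 40 0 64; 0 0 80 0 64; 0 0 120 0 64'
python3 -m handwheel '0 0 30 0 64; 0 0 60 0 64; 0 0 60 0 64; 0 0 60 0 64'
python3 - <<'E'
from w import *
for n in('scene','top'):
    s=snap(n); P=cloud(s); H,Sa,V=masks(s); z=P[...,2]
    reg=(P[...,0]>375)&(P[...,0]<520)&(P[...,1]>180)&(P[...,1]<330)
    w=reg&(z>16)&(z<45)&(Sa<60); q=P[w]; A=np.c_[q[:,:2],np.ones(len(q))]
    hi=q
    print(n,rect(q),np.percentile(q[:,2],[5,50,95]).round(1))
    f=reg&(z>-6)&(z<14)&(P[...,0]>415)&(P[...,0]<465)&(P[...,1]>215)&(P[...,1]<300); q=P[f]; A=np.c_[q[:,:2]-[440,260],np.ones(len(q))]; print('floor fit',np.linalg.lstsq(A,q[:,2],rcond=None)[0].round(4))
    g=(V<75)&(z>33)&(z<80)&(P[...,0]>390)&(P[...,0]<490)&(P[...,1]>310)&(P[...,1]<380); q=P[g]; print('grip',g.sum(),np.percentile(q,[3,50,97],axis=0).round(0).tolist())
    q=P[...,:2]-c0[:2]; X=q@bx[:2]; Y=q@by[:2]
    b=(abs(Y)<62)&(abs(X)<108)&(z>8)&(z<115)&~((H>95)&(H<130)&(Sa>90))
    m=b&(z>12)&(X>5); print('relay half z99',np.percentile(z[m],[50,99.5]),m.sum())
    # stray objects: anything 15-60 mm high on bench near bin/pan not in start picture
    s0=dict(np.load(f'/tmp/{n}.npz')); P0=cloud(s0); dz=z-P0[...,2]
    st=(abs(dz)>12)&(z>12)&(z<70)&(P[...,0]>230)&(P[...,0]<520)&(P[...,1]>-200)&(P[...,1]<420)&~((abs(Y)<70)&(abs(X)<115))
    k,l,sta,c=cv2.connectedComponentsWithStats(st.astype(np.uint8))
    for i in range(1,k):
        if sta[i,4]>15: print('changed',n,sta[i,4],c[i].round(),np.median(P[l==i],axis=0).round(0))
o=readout.get_obs(); print(o['tool_pos'].round(1),o['time'])
E
```

```text
time: 51.48
tool_pos: [440.7, 349.9, 250.2]
ee_rot: [[0.011, 1.0, -0.004], [1.0, -0.011, -0.002], [-0.002, -0.004, -1.0]]
contact_force: [0.7, 1.0, -0.3]
opening: 64.4
gripper_force: 0.0
time: 51.82
tool_pos: [442.5, 351.0, 312.9]
ee_rot: [[0.011, 1.0, 0.004], [1.0, -0.011, 0.002], [0.002, 0.004, -1.0]]
contact_force: [0.1, 0.5, -0.3]
opening: 64.1
gripper_force: 0.0
scene (array([450.7, 255.1]), array([149.6, 138.2]), 89.74) [16.7 24.8 30.6]
floor fit [-3.6000e-03 -3.2000e-03  3.4175e+00]
grip 150 [[419.0, 346.0, 35.0], [428.0, 363.0, 64.0], [459.0, 371.0, 70.0]]
relay half z99 [50.26083303 67.88662572] 424
changed scene 21 [262. 240.] [471. 251.  15.]
changed scene 344 [239. 263.] [431. 344.  31.]
changed scene 67 [295. 254.] [384. 233.  23.]
top (array([453.5, 255.3]), array([146.7, 136.2]), 88.69) [21.  27.2 31.2]
floor fit [ 8.500e-03 -2.200e-03  2.834e+00]
grip 42 [[423.0, 348.0, 35.0], [432.0, 354.0, 47.0], [445.0, 356.0, 55.0]]
relay half z99 [33.95195654 65.50404604] 775
changed top 27 [247. 192.] [480. 290.  27.]
changed top 40 [220. 213.] [429. 352.  44.]
changed top 17 [227. 225.] [402. 337.  27.]
changed top 53 [264. 230.] [390. 250.  27.]
[440.8 350.1 308.2] 52.0667
```

```bash
python3 -c "
from w import *
s=snap('top'); P=cloud(s); H,Sa,V=masks(s); z=P[...,2]; q=P[...,:2]-c0[:2]; X=q@bx[:2]; Y=q@by[:2]
y=(H>20)&(H<33)&(Sa>140)&(abs(Y)<75)&(abs(X)<20)
for lo,hi in((60,80),(85,110)):
    m=y&(z>lo)&(z<hi); print(m.sum(),rect(P[m]),np.median(z[m]))
print(job.finish_job())"
```

```text
87 (array([401.4,  41.7]), array([  7.9, 116.6]), 86.25) 69.61398651823379
88 (array([400.6,  42.3]), array([ 8.6, 42.5]), 85.85) 98.22776072798422
the job is handed in; nothing more can be done
None
```

I handed the job in at about 52 s, and my last camera measurements say it is done; the hand-in returned no verdict. The yellow divider is seated in the bin's slots, and as far as the cameras could tell all the relays lie in the relay's half and the spark plug is alone in the other. The empty pan is level on the bench. The pan slipped out of the gripper over the bin while I was tipping it, so the relays fell in then and I had to pick it up again. I did not separately measure the jar, meter and coil at the end.

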